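# Change the glaze test tiles on the peg rail

## Task

First clear the rail: stand the lidded pot that is in the way upright in the middle of the round bat, and take every old brown tile off its peg and put it into the reject tray. Then hang every new blue-green tile from the kiln shelf by its hole, one to a peg, foot towards the robot and pushed back to the peg's shoulder. Do not drop any tile, do not tip the pot over, and leave the glaze jar and the bowl where they are.

Things in the scene. Friction and masses are not known exactly. Their poses are not given: they have to be found in the camera images.
- rail: fixed wooden bar 450 long, top 167 mm high, with 4 pegs 110 mm apart. Origin: on the table under the middle of its front face; -x points out of the face (to the robot), y along the bar. Peg: a shoulder 28 mm in diameter, 25 mm out of the face, then a steel pin 8 mm in diameter ending 60 mm from the face; its axis is 145 mm high at the shoulder and rises outward at 10 degrees.
- peg1 (a point): peg 1 of 4 (1 is at the rail's +y end): the point where the centre of a hung tile's hole lies: on the peg, 4 mm out from the shoulder (29 mm from the rail's face), 5 mm below the pin's axis, 140.5 mm above the table. Axes as the rail's.
- peg2 (a point): peg 2 of 4 (1 is at the rail's +y end): the point where the centre of a hung tile's hole lies: on the peg, 4 mm out from the shoulder (29 mm from the rail's face), 5 mm below the pin's axis, 140.5 mm above the table. Axes as the rail's.
- peg3 (a point): peg 3 of 4 (1 is at the rail's +y end): the point where the centre of a hung tile's hole lies: on the peg, 4 mm out from the shoulder (29 mm from the rail's face), 5 mm below the pin's axis, 140.5 mm above the table. Axes as the rail's.
- peg4 (a point): peg 4 of 4 (1 is at the rail's +y end): the point where the centre of a hung tile's hole lies: on the peg, 4 mm out from the shoulder (29 mm from the rail's face), 5 mm below the pin's axis, 140.5 mm above the table. Axes as the rail's.
- shelf: white kiln shelf, fixed slab 250 (x) x 270 (y) x 12 mm high, to one side (left or right); the new tiles stand on it. Origin: centre of its underside, on the table.
- tray: grey open reject tray, fixed, 200 (x) x 270 (y) x 40 mm high, walls and floor 5 mm, on the other side from the shelf. Origin: centre of its underside, on the table.
- bat: round plywood bat, fixed, 140 mm in diameter, 12 mm thick, nearest the robot. Origin: centre of its underside, on the table.
- pot: low lidded pot, cream with a blue lid, in one piece (the lid does not come off), about 0.45 kg, 120 high: body 104 mm across and 47 high, a sloping lid, and on it an upright round knob 28 mm in diameter, from 70 mm up to the top. At first it stands on the table close in front of the pegs. Origin: centre of its underside.
- new1: new tile, white clay, blue-green front (may be absent). L-shaped, 110 g: plate 54 wide (y) x 95 high x 8 thick (x), foot 54 wide, 8 thick, reaching 36 mm forward (-x) from the plate's front. Round hole, 20 mm across, through the plate along x, centred 77 mm up. Origin: underside, in the plate's middle plane. At first stands on the kiln shelf, foot roughly to the robot.
- new1_hole (a point): centre of the hole of new1.
- new2: new tile, white clay, blue-green front (may be absent). L-shaped, 110 g: plate 54 wide (y) x 95 high x 8 thick (x), foot 54 wide, 8 thick, reaching 36 mm forward (-x) from the plate's front. Round hole, 20 mm across, through the plate along x, centred 77 mm up. Origin: underside, in the plate's middle plane. At first stands on the kiln shelf, foot roughly to the robot.
- new2_hole (a point): centre of the hole of new2.
- new3: new tile, white clay, blue-green front (may be absent). L-shaped, 110 g: plate 54 wide (y) x 95 high x 8 thick (x), foot 54 wide, 8 thick, reaching 36 mm forward (-x) from the plate's front. Round hole, 20 mm across, through the plate along x, centred 77 mm up. Origin: underside, in the plate's middle plane. At first stands on the kiln shelf, foot roughly to the robot.
- new3_hole (a point): centre of the hole of new3.
- new4: new tile, white clay, blue-green front (may be absent). L-shaped, 110 g: plate 54 wide (y) x 95 high x 8 thick (x), foot 54 wide, 8 thick, reaching 36 mm forward (-x) from the plate's front. Round hole, 20 mm across, through the plate along x, centred 77 mm up. Origin: underside, in the plate's middle plane. At first stands on the kiln shelf, foot roughly to the robot.
- new4_hole (a point): centre of the hole of new4.
- old1: old tile, red clay, dark brown front (may be absent). L-shaped, 110 g: plate 54 wide (y) x 95 high x 8 thick (x), foot 54 wide, 8 thick, reaching 36 mm forward (-x) from the plate's front. Round hole, 20 mm across, through the plate along x, centred 77 mm up. Origin: underside, in the plate's middle plane. At first hangs on peg 1, foot to the robot.
- old2: old tile, red clay, dark brown front (may be absent). L-shaped, 110 g: plate 54 wide (y) x 95 high x 8 thick (x), foot 54 wide, 8 thick, reaching 36 mm forward (-x) from the plate's front. Round hole, 20 mm across, through the plate along x, centred 77 mm up. Origin: underside, in the plate's middle plane. At first hangs on peg 2, foot to the robot.
- old3: old tile, red clay, dark brown front (may be absent). L-shaped, 110 g: plate 54 wide (y) x 95 high x 8 thick (x), foot 54 wide, 8 thick, reaching 36 mm forward (-x) from the plate's front. Round hole, 20 mm across, through the plate along x, centred 77 mm up. Origin: underside, in the plate's middle plane. At first hangs on peg 3, foot to the robot.
- old4: old tile, red clay, dark brown front (may be absent). L-shaped, 110 g: plate 54 wide (y) x 95 high x 8 thick (x), foot 54 wide, 8 thick, reaching 36 mm forward (-x) from the plate's front. Round hole, 20 mm across, through the plate along x, centred 77 mm up. Origin: underside, in the plate's middle plane. At first hangs on peg 4, foot to the robot.
- glaze_jar: closed glaze jar, 68 mm across, 85 high, bystander. Origin: centre of its underside.
- bowl: finished bowl, 120 mm across, 55 high, bystander. Origin: centre of its underside.

How it is judged:
On the way, in this order (a step that is already met when the one before it is completed fails the run):
1. the pot stands released on the bat (at least its middle over it) and every old tile lies or stands in the reject tray (horizontal distance between pot and bat below 0.075 m and z of pot in the frame of bat between 0.006 and 0.022 m and angle between pot's own z axis and vertical below 0.15 rad and linear speed of each of pot, old1, old2, old3, old4 below 0.03 m/s and contact force between the fingers and pot below 0.1 N and x of old1 in the frame of tray between -0.1 and 0.1 m and y of old1 in the frame of tray between -0.135 and 0.135 m and z of old1 in the frame of tray between -0.005 and 0.07 m and contact force between the fingers and old1 below 0.1 N and x of old2 in the frame of tray between -0.1 and 0.1 m and y of old2 in the frame of tray between -0.135 and 0.135 m and z of old2 in the frame of tray between -0.005 and 0.07 m and contact force between the fingers and old2 below 0.1 N and x of old3 in the frame of tray between -0.1 and 0.1 m and y of old3 in the frame of tray between -0.135 and 0.135 m and z of old3 in the frame of tray between -0.005 and 0.07 m and contact force between the fingers and old3 below 0.1 N and x of old4 in the frame of tray between -0.1 and 0.1 m and y of old4 in the frame of tray between -0.135 and 0.135 m and z of old4 in the frame of tray between -0.005 and 0.07 m and contact force between the fingers and old4 below 0.1 N), for 0.2 s.
2. every new tile hangs on a peg ((distance between new1_hole and peg1 below 0.015 m or distance between new1_hole and peg2 below 0.015 m or distance between new1_hole and peg3 below 0.015 m or distance between new1_hole and peg4 below 0.015 m) and angle between each of new1, new2, new3, new4's own z axis and vertical below 0.4 rad and linear speed of each of new1, new2, new3, new4 below 0.03 m/s and contact force between the fingers and new1 below 0.1 N and (distance between new2_hole and peg1 below 0.015 m or distance between new2_hole and peg2 below 0.015 m or distance between new2_hole and peg3 below 0.015 m or distance between new2_hole and peg4 below 0.015 m) and contact force between the fingers and new2 below 0.1 N and (distance between new3_hole and peg1 below 0.015 m or distance between new3_hole and peg2 below 0.015 m or distance between new3_hole and peg3 below 0.015 m or distance between new3_hole and peg4 below 0.015 m) and contact force between the fingers and new3 below 0.1 N and (distance between new4_hole and peg1 below 0.015 m or distance between new4_hole and peg2 below 0.015 m or distance between new4_hole and peg3 below 0.015 m or distance between new4_hole and peg4 below 0.015 m) and contact force between the fingers and new4 below 0.1 N), for 0.2 s.
At the end, for the whole second after the job is handed in: the pot stands upright on the bat, its middle within 30 mm of the bat's; every old tile is in the reject tray, below 70 mm; every new tile hangs by its hole on a peg, the hole's centre within 15 mm of the hung point at the shoulder, within 0.4 rad of upright; all at rest and released (all of step 2 and horizontal distance between pot and bat below 0.03 m and z of pot in the frame of bat between 0.006 and 0.022 m and angle between pot's own z axis and vertical below 0.15 rad and linear speed of each of pot, old1, old2, old3, old4 below 0.03 m/s and contact force between the fingers and pot below 0.1 N and x of old1 in the frame of tray between -0.1 and 0.1 m and y of old1 in the frame of tray between -0.135 and 0.135 m and z of old1 in the frame of tray between -0.005 and 0.07 m and contact force between the fingers and old1 below 0.1 N and x of old2 in the frame of tray between -0.1 and 0.1 m and y of old2 in the frame of tray between -0.135 and 0.135 m and z of old2 in the frame of tray between -0.005 and 0.07 m and contact force between the fingers and old2 below 0.1 N and x of old3 in the frame of tray between -0.1 and 0.1 m and y of old3 in the frame of tray between -0.135 and 0.135 m and z of old3 in the frame of tray between -0.005 and 0.07 m and contact force between the fingers and old3 below 0.1 N and x of old4 in the frame of tray between -0.1 and 0.1 m and y of old4 in the frame of tray between -0.135 and 0.135 m and z of old4 in the frame of tray between -0.005 and 0.07 m and contact force between the fingers and old4 below 0.1 N); the robot touches nothing.
It fails at once if a tile is dropped (moves faster than 1.2 m/s out of the fingers) ((linear speed of new1 above 1.2 m/s and contact force between the fingers and new1 below 0.05 N) or (linear speed of new2 above 1.2 m/s and contact force between the fingers and new2 below 0.05 N) or (linear speed of new3 above 1.2 m/s and contact force between the fingers and new3 below 0.05 N) or (linear speed of new4 above 1.2 m/s and contact force between the fingers and new4 below 0.05 N) or (linear speed of old1 above 1.2 m/s and contact force between the fingers and old1 below 0.05 N) or (linear speed of old2 above 1.2 m/s and contact force between the fingers and old2 below 0.05 N) or (linear speed of old3 above 1.2 m/s and contact force between the fingers and old3 below 0.05 N) or (linear speed of old4 above 1.2 m/s and contact force between the fingers and old4 below 0.05 N)).
It fails at once if the pot is tipped over (angle between pot's own z axis and vertical above 1 rad).
It fails at once if the glaze jar is disturbed (moved over 30 mm) (distance of glaze_jar from where it was at the start of the episode above 0.03 m).
It fails at once if the bowl is disturbed (moved over 30 mm) (distance of bowl from where it was at the start of the episode above 0.03 m).
Of new1, new2, new3, new4 only 3 to 4 are there at a start; the rules pass over those that are not, and their reading is None.
Of old1, old2, old3, old4 only 1 to 2 are there at a start; the rules pass over those that are not, and their reading is None.
At some moment in a run one of pot may be knocked a few centimetres aside while the robot is not near it.
It also fails if it takes over 210 s, if anything falls off the work surface, if the arm or the gripper's body presses on something with over 40 N, if the wrist force passes 120 N, or if a joint passes its speed limit or range.

## Robot

A 6-joint arm with a two-finger parallel gripper is mounted at the origin on the work surface. World frame = base frame: x ahead of the robot, y to its left, z up, the work surface at z = 0. Lengths are in m, angles in rad, forces in N, time in s.
With the tool pointing down it reaches from about 0.325 to 0.775 m from the base axis. Payload 5.5 kg.
Tool frame: the origin (TCP) lies on the centre line of the jaws, within the pads' length; the fingertips stand 19 mm ahead of it and the grasp point (between the pads) is the TCP; z points along the fingers, y is the line along which they close (so a half turn about z gives the same grasp; the last joint's range is limited). The gripper opens to 85 mm and grips with 20 to 120 N. Pads are 22 mm wide; open, the fingers measure 114 mm over their backs; the gripper's body (76 mm by 85 mm) begins 54 mm behind the grasp point. The pads swing forward as they close: fully open they stand 13 mm farther back than shut.
Start: joints at [-1.203, 0.091, 1.231, -0, 1.82, -0.057], TCP at [0.247, -0.547, 0.25] pointing down, gripper open.
Joint ranges: [-2.87, 2.87], [-0.86, 2.18], [0.17, 2.46], [-1.51, 4.65], [0.06, 2.69], [-2.65, 2.65]. Speed limits (rad/s): [2.57, 2.57, 3.01, 3.14, 3.14, 3.14].

## Interface

Orientations are given as a rotation vector (axis times angle).
In Python, from plant import r gives the robot as it stands.
- The arm moves only by the tool arm_command, never from a script. Its argument "steps" is a list of rows, each a list of 3 entries, a list of its own where there are three numbers: the turn, a rotation vector about the tool's x, y, z in degrees, then the shift along the tool's x, y, z in m, then the opening, from -1 (shut) to 1 (fully open). A call has 1 to 5 rows; each row is the pose to reach, as a shift and turn from the pose commanded when the call began, along the tool's axes at that moment; what a row does not reach only later rows make up. A row lasts 1/8 s, in which the tool goes at most 62.5 mm and 10.7 degrees, less where a joint would pass 70% of its speed; a pose out of reach is approached as far as the arm can. A call with a gripper value outside its range is refused whole. The fingers move at their own pace and stop on an object; "newtons" is the grip in N (left out, the last holds). Time passes only in rows, so rows that repeat a pose let the fingers close. It gives the time, the measured TCP pose, the force, the opening and the grip force at its end, in the units of the state.
- r.read_state(): the state, without advancing time (a new reading comes with each control period).
- r.camera(name): name is "scene" or "top" or "wrist"; returns a dict with "color" (400x640x3 uint8, red, green, blue), "fx", "fy", "cx", "cy" (pixels), "R" (3x3) and "t" (3): a world point X has camera coordinates R X + t; the wrist camera has in their place "mount" (4x4, takes a point from camera to tool coordinates, whose origin is the TCP and whose axes are the flange's). Camera axes: x right, y down, z forward; pixel columns grow to the right and rows downward; lengths in m; the calibration is good to about 2 mm. The wrist camera is an equidistant fisheye: a pixel r from the principal point sees the ray r / f radians off the axis. A picture is of the moment at which its call begins: read the wrist's pose just before it. There is no depth.
- r.sign_off(): hands the job in; it is judged then, once.
The state is a dict: "clock": time; "joint_positions": joint angles; "dq": joint speeds; "joint_efforts": joint torques, N m; "position": TCP position; "tool_rot": TCP orientation; "contact_force": force on the tool from outside, world axes, zero at the start; "ft_torque": the same for the moment, N m; "width": opening from 0.0 (shut) to 1.0 (fully open); "grip_force": force on a finger pad.
Only numpy, scipy, OpenCV 4.12 (cv2) and the standard library are available. Lean on these libraries where they do the work, as an engineer would, in place of code of your own. Each camera call takes 0.05 s, during which the arm holds its last target. There are 200 camera calls.

## Working session

There is one attempt and no reset: what is moved stays moved. The work goes in short steps, Python scripts to look and compute and a tool call to move; the robot and the scene stay as the last step left them, time stands still between calls to the robot, and variables do not carry over. Pictures are saved under pics/ and viewed, at most 14 in all, crops included, and the job is handed in when it is done.

Besides the shell and the picture viewer there is one more tool, called after "Call:" by a JSON object that holds its "fn" and its "kwargs". arm_command: Moves the arm, as the interface text tells. Its arguments: {"type":"object","properties":{"steps":{"type":"array"},"newtons":{"type":"number"}},"required":["steps"]}

```bash
ls; mkdir -p pics; python3 - <<'E'
from plant import r
import cv2,numpy as np,pickle
s=r.read_state();print(s)
d={}
for n in("scene","top","wrist"):
    c=r.camera(n);d[n]=c
    cv2.imwrite(f"pics/{n}0.png",c["color"][:,:,::-1])
    print(n,{k:np.round(v,4).tolist() for k,v in c.items() if k!="color"})
pickle.dump(d,open("d0.pkl","wb"))
E
```

```text
pics
{'clock': 0.0, 'joint_positions': array([-1.20268566e+00,  9.19016567e-02,  1.23191480e+00, -3.43769087e-07,
        1.81980822e+00, -5.66786584e-02]), 'dq': array([-0.00041367, -0.00083391,  0.00023799, -0.00204007,  0.00067257,
       -0.00175836]), 'joint_efforts': array([ 9.06987734e-04, -4.58729231e+01, -4.18023491e+01,  5.14979342e-05,
        1.16669474e-02, -5.11677058e-06]), 'position': array([ 0.24719621, -0.54643478,  0.24910889]), 'tool_rot': array([-3.06903539e+00, -6.61828696e-01,  4.95221312e-04]), 'contact_force': array([ 0.41652137, -1.01856827,  0.39156252]), 'ft_torque': array([ 0.00733098,  0.05070093, -0.00888092]), 'grip_force': 0.0, 'width': 0.9984166638442158}
scene {'fx': 385.176, 'fy': 385.176, 'cx': 320.8989, 'cy': 204.9693, 'R': [[-0.387, 0.9221, -0.0021], [0.537, 0.2235, -0.8134], [-0.7496, -0.3159, -0.5816]], 't': [0.1937, -0.1879, 1.6475]}
top {'fx': 502.5194, 'fy': 502.5194, 'cx': 319.114, 'cy': 197.0587, 'R': [[-0.0269, -0.9996, -0.0079], [-0.9809, 0.0279, -0.1927], [0.1929, 0.0026, -0.9812]], 't': [0.0218, 0.555, 1.3257]}
wrist {'fx': 309.7069, 'fy': 309.7069, 'cx': 314.2858, 'cy': 196.3378, 'mount': [[0.0011, -0.9458, -0.3249, 0.0839], [1.0, 0.0006, 0.0014, -0.0012], [-0.0012, -0.3249, 0.9458, -0.1236], [0.0, 0.0, 0.0, 1.0]]}
```

View pics/top0.png

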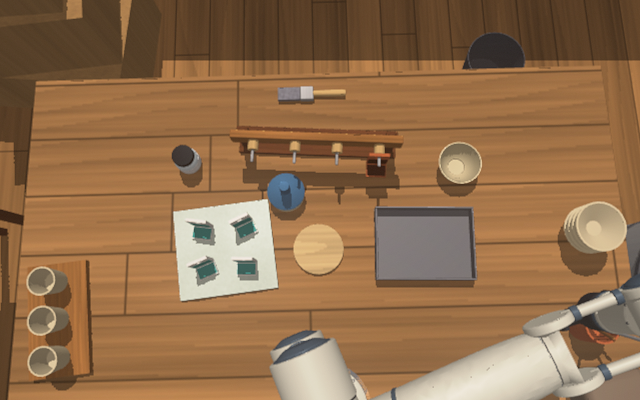

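View pics/scene0.png

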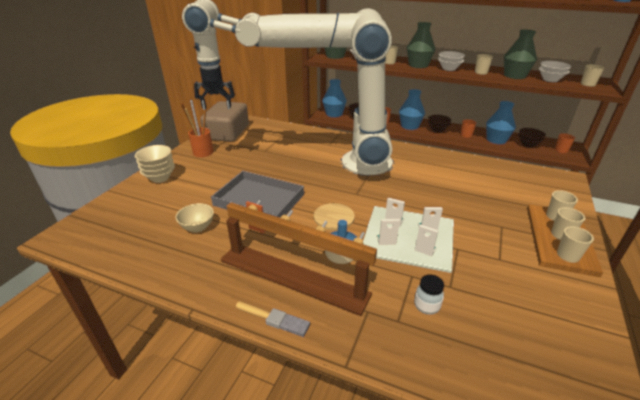

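The top view shows the rail at the top, with pegs at u≈253, 295, 338 and 380 (v≈150) and one brown tile at about (378,165). The pot is at (287,192), the bat at (318,249), the shelf on the left with four tiles, and the tray on the right. I'll enlarge this for measuring.

```bash
cat > h.py <<'E'
import numpy as np,cv2,pickle
from scipy.spatial.transform import Rotation as Ro
def ray(c,u,v):
    d=np.array([(u-c["cx"])/c["fx"],(v-c["cy"])/c["fy"],1.])
    R=np.array(c["R"]);return -R.T@np.array(c["t"]),R.T@d
def p2w(c,u,v,z):
    o,d=ray(c,u,v);return o+d*(z-o[2])/d[2]
def w2p(c,X):
    X=np.asarray(X,float);q=np.array(c["R"])@X+np.array(c["t"]);return c["fx"]*q[0]/q[2]+c["cx"],c["fy"]*q[1]/q[2]+c["cy"]
E
python3 - <<'E'
from h import *
d=pickle.load(open("d0.pkl","rb"))
i=d["top"]["color"][:,:,::-1]
cv2.imwrite("pics/t1.png",cv2.resize(i[115:310,165:295],None,fx=4,fy=3,interpolation=2)[:, :] if 0 else cv2.resize(i[115:305,165:425],None,fx=3,fy=3,interpolation=cv2.INTER_CUBIC))
E
```

```text
(no output)
```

View pics/t1.png

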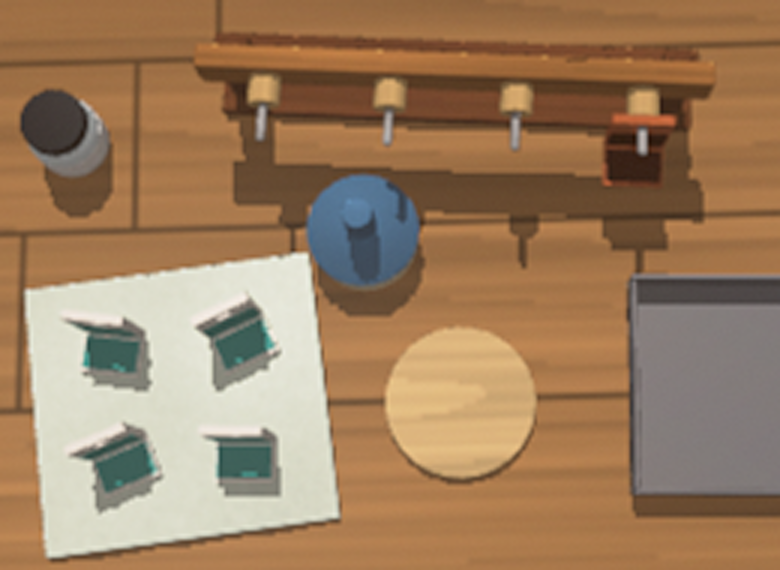

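The crop maps as u=165+x/3, v=115+y/3. It shows pin tips at (260,138), (388,142), (515,148) and (641,153), the knob top at (358,213), and the bat centre at (461,403). There is one old tile, on peg 4, and four new tiles. I'll fit the poses next.

```bash
python3 - <<'E'
from h import *
from scipy.optimize import least_squares
d=pickle.load(open("d0.pkl","rb"));c=d["top"]
F=lambda x,y:(165+x/3,115+y/3)
P=lambda x,y,z:p2w(c,*F(x,y),z)
tips=[F(260,139),F(388,143),F(515,149),F(641,154)]
def rp(p,i,dx,z):
    y=.165-.11*i;ct,st=np.cos(p[2]),np.sin(p[2]);return [p[0]-ct*dx-st*y,p[1]-st*dx+ct*y,z]
f=lambda p:np.ravel([np.array(w2p(c,rp(p,i,.06,.151)))-tips[i] for i in range(4)])
s=least_squares(f,[.6,0,0]);print("rail",s.x.round(4),s.fun.round(2))
print("hungpts",[np.round(rp(s.x,i,.029,.1405),4).tolist() for i in range(4)])
print("pred shoulder-end px crop",[((np.array(w2p(c,rp(s.x,i,.025,.145)))-[165,115])*3).round(0).tolist() for i in range(4)])
print("bat",P(461,403,.012).round(4),"r",P(385,403,.012)[1]-P(536,403,.012)[1])
print("pot knob",P(358,213,.12).round(4)," lid edge L/R",P(307,228,.047).round(4),P(420,228,.047).round(4))
for u,v in((375,207),(474,207),(476,282),(376,282)):print("tray",p2w(c,u,v,.04).round(3))
sh=[P(*q,.012).round(3) for q in((25,291),(305,253),(341,518),(47,557))];print("shelf",sh,sum(sh)/4)
K=6;i=c["color"];sub=cv2.resize(i[195:305,165:290],None,fx=K,fy=K,interpolation=cv2.INTER_CUBIC).astype(int)
m=((sub[:,:,1]-sub[:,:,0]>22)&(sub[:,:,1]<125)).astype(np.uint8)
n,l,st,_=cv2.connectedComponentsWithStats(m)
for k in range(1,n):
    if st[k,4]<1500:continue
    pts=np.argwhere(l==k)[:,::-1].astype(np.float32)
    W=np.array([p2w(c,165+(x+.5)/K-.5,195+(y+.5)/K-.5,.02)[:2] for x,y in pts])
    (cx,cy),(w,h),a=cv2.minAreaRect((W*1000).astype(np.float32));
    print("foot",round(cx),round(cy),"size",round(w,1),round(h,1),"ang",round(a,1),st[k,4])
E
```

```text
rail [ 0.6842  0.0095 -0.0704] [-0.09 -0.15 -0.33  0.22 -0.12 -0.07  0.54 -0.03]
hungpts [[0.6668, 0.1762, 0.1405], [0.6591, 0.0664, 0.1405], [0.6514, -0.0433, 0.1405], [0.6436, -0.153, 0.1405]]
pred shoulder-end px crop [[263.0, 102.0], [390.0, 107.0], [516.0, 112.0], [643.0, 117.0]]
bat [0.416  0.0117 0.012 ] r 0.13959575412786004
pot knob [0.5746 0.0967 0.12  ]  lid edge L/R [0.578  0.1493 0.047 ] [0.575 0.045 0.047]
tray [ 0.526 -0.147  0.04 ]
tray [ 0.518 -0.42   0.04 ]
tray [ 0.314 -0.407  0.04 ]
tray [ 0.322 -0.14   0.04 ]
shelf [array([0.532, 0.419, 0.012]), array([0.561, 0.155, 0.012]), array([0.314, 0.124, 0.012]), array([0.287, 0.392, 0.012])] [0.4235 0.2725 0.012 ]
foot 554 129 size 46.8 36.1 ang 10.4 4787
foot 476 213 size 28.9 47.1 ang 24.3 5461
foot 471 336 size 47.9 28.7 ang 81.6 5534
foot 366 321 size 28.7 47.7 ang 21.8 6003
foot 368 212 size 47.4 27.6 ang 88.4 5875
```

```bash
cat >> h.py <<'E'
def go(x,y,z,yaw=-4.03):
    "print turn(deg)/shift(m) in tool axes from the present pose to tool-down at yaw(deg)"
    from plant import r
    s=r.read_state();R0=Ro.from_rotvec(s["tool_rot"])
    R1=Ro.from_euler("z",yaw,degrees=True)*Ro.from_euler("x",180,degrees=True)
    print("t",round(s["clock"],2),"pos",s["position"].round(4),"F",s["contact_force"].round(1),"w",round(s["width"],3),"g",round(s["grip_force"],1),
     "turn",(R0.inv()*R1).as_rotvec(degrees=True).round(2),"shift",R0.inv().apply(np.array([x,y,z])-s["position"]).round(4))
E
echo
```

Call:
{"fn": "arm_command", "kwargs": {"steps": [[[0, 0, 10], [0.049, -0.039, 0], 0.2], [[0, 0, 20], [0.098, -0.078, 0], 0.2], [[0, 0, 28.3], [0.147, -0.117, 0], 0.2], [[0, 0, 28.3], [0.196, -0.156, 0], 0.2], [[0, 0, 28.3], [0.245, -0.195, 0], 0.2]]}}

```text
clock: 0.78
position: [0.3903, -0.2667, 0.25]
tool_rot: [-3.14, 0.109, -0.0]
contact_force: [0.0, -0.1, 0.1]
width: 0.598
grip_force: 0.0
```

```bash
python3 -c "
from h import *
go(.575,.097,.25)"
```

```text
t 0.78 pos [ 0.3903 -0.2667  0.25  ] F [ 0.  -0.1  0.1] w 0.598 g 0.0 turn [-0.01 -0.    0.05] shift [ 1.590e-01 -3.757e-01  1.000e-04]
```

Call:
{"fn": "arm_command", "kwargs": {"steps": [[[0, 0, 0], [0.023, -0.055, 0], 0.2], [[0, 0, 0], [0.046, -0.11, 0], 0.2], [[0, 0, 0], [0.07, -0.165, 0], 0.2], [[0, 0, 0], [0.092, -0.22, 0], 0.2], [[0, 0, 0], [0.115, -0.275, 0], 0.2]]}}

```text
clock: 1.4
position: [0.524, -0.0003, 0.2501]
tool_rot: [3.14, -0.108, 0.0]
contact_force: [-0.0, -0.4, 0.5]
width: 0.602
grip_force: 0.0
```

Call:
{"fn": "arm_command", "kwargs": {"steps": [[[0, 0, 0], [0.022, -0.05, 0], 0.2], [[0, 0, 0], [0.044, -0.1, 0], 0.2], [[0, 0, 0], [0.044, -0.101, 0], 0.2], [[0, 0, 0], [0.044, -0.101, 0], 0.2]]}}

```text
clock: 1.9
position: [0.5743, 0.0954, 0.2497]
tool_rot: [3.139, -0.108, -0.002]
contact_force: [1.0, -0.5, 0.6]
width: 0.601
grip_force: 0.0
```

```bash
python3 - <<'E'
from h import *
go(.575,.097,.107)
from plant import r
s=r.read_state()
for n in("wrist","top"):
    c=r.camera(n); pickle.dump((s,c),open(n+"1.pkl","wb"));cv2.imwrite(f"pics/{n}1.png",c["color"][:,:,::-1])
E
```

```text
t 1.9 pos [0.5743 0.0954 0.2497] F [ 1.  -0.5  0.6] w 0.601 g 0.0 turn [0.04 0.06 0.1 ] shift [ 0.0008 -0.0017  0.1427]
```

View pics/wrist1.png

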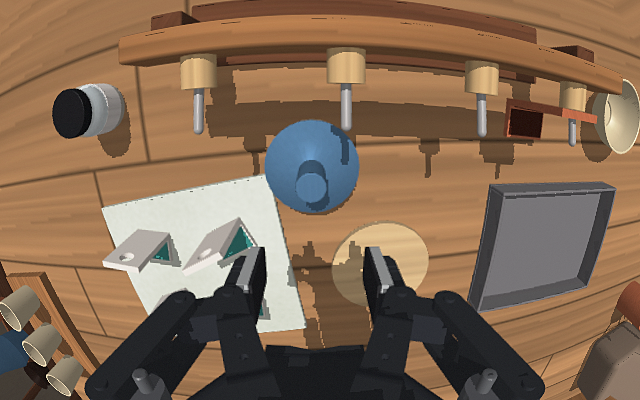

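The wrist view shows the knob top at (312,187) and the pin tips at (198,130), (346,127), (482,133) and (572,143). I'll cross-check these positions.

```bash
cat >> h.py <<'E'
def wp2w(s,c,u,v,z):
    dx,dy=u-c["cx"],v-c["cy"];rr=np.hypot(dx,dy);th=rr/c["fx"]
    d=np.array([np.sin(th)*dx/rr,np.sin(th)*dy/rr,np.cos(th)]);M=np.array(c["mount"])
    R=Ro.from_rotvec(s["tool_rot"]).as_matrix();o=s["position"]+R@M[:3,3];d=R@M[:3,:3]@d
    return o+d*(z-o[2])/d[2]
E
python3 - <<'E'
from h import *
s,c=pickle.load(open("wrist1.pkl","rb"))
print("knob",wp2w(s,c,312,187,.12).round(4))
for q in((198,132),(346,129),(482,135),(573,144)):print(wp2w(s,c,*q,.151).round(4))
print([ (.6842-np.cos(.0704)*.06+np.sin(.0704)*y,.0095+np.sin(.0704)*.06+np.cos(.0704)*y) for y in(.165,.055,-.055,-.165)])
E
```

```text
knob [0.5792 0.0978 0.12  ]
[0.6382 0.1795 0.151 ]
[0.6308 0.0695 0.151 ]
[ 0.6237 -0.0409  0.151 ]
[ 0.6169 -0.1521  0.151 ]
[(np.float64(0.6359550306530477), np.float64(0.17831179737421088)), (np.float64(0.6282174258185754), np.float64(0.0685842736099996)), (np.float64(0.6204798209841033), np.float64(-0.04114325015421169)), (np.float64(0.612742216149631), np.float64(-0.15087077391842296))]
```

Call:
{"fn": "arm_command", "kwargs": {"steps": [[[0, 0, 0], [0.0025, -0.002, 0.05], 0.2], [[0, 0, 0], [0.0025, -0.002, 0.09], 0.2], [[0, 0, 0], [0.0025, -0.002, 0.12], 0.2], [[0, 0, 0], [0.0025, -0.002, 0.143], 0.2], [[0, 0, 0], [0.0025, -0.002, 0.143], 0.2]]}}

```text
clock: 2.62
position: [0.5757, 0.0959, 0.1054]
tool_rot: [3.139, -0.111, -0.006]
contact_force: [0.2, 0.3, -0.4]
width: 0.598
grip_force: 0.0
```

Call:
{"fn": "arm_command", "kwargs": {"steps": [[[0, 0, 0], [0, 0, 0], -1], [[0, 0, 0], [0, 0, 0], -1], [[0, 0, 0], [0, 0, 0], -1], [[0, 0, 0], [0, 0, 0], -1], [[0, 0, 0], [0, 0, 0], -1]], "newtons": 50}}

```text
clock: 3.25
position: [0.5779, 0.0975, 0.1093]
tool_rot: [-3.139, 0.108, -0.005]
contact_force: [0.2, 1.3, 5.6]
width: 0.312
grip_force: 50.2
```

```bash
python3 -c "
from h import *
go(.416,.0117,.165)"
```

```text
t 3.25 pos [0.5779 0.0975 0.1093] F [0.2 1.3 5.6] w 0.312 g 50.2 turn [-0.02 -0.18  0.08] shift [-0.1554  0.0967 -0.0563]
```

Call:
{"fn": "arm_command", "kwargs": {"steps": [[[0, 0, 0], [0, 0, -0.015], -1], [[0, 0, 0], [-0.01, 0.005, -0.04], -1], [[0, 0, 0], [-0.04, 0.025, -0.05], -1], [[0, 0, 0], [-0.08, 0.05, -0.05], -1], [[0, 0, 0], [-0.12, 0.075, -0.05], -1]]}}

```text
clock: 3.88
position: [0.4507, 0.0302, 0.1574]
tool_rot: [3.139, -0.108, -0.001]
contact_force: [0.5, -0.4, -3.6]
width: 0.309
grip_force: 49.9
```

Call:
{"fn": "arm_command", "kwargs": {"steps": [[[0, 0, 0], [-0.03, 0.018, 0], -1], [[0, 0, 0], [-0.0355, 0.0215, 0.01], -1], [[0, 0, 0], [-0.0355, 0.0215, 0.025], -1], [[0, 0, 0], [-0.0355, 0.0215, 0.032], -1], [[0, 0, 0], [-0.0355, 0.0215, 0.032], -1]]}}

```text
clock: 4.5
position: [0.4151, 0.0122, 0.1239]
tool_rot: [-3.14, 0.108, 0.004]
contact_force: [0.3, -0.3, -3.2]
width: 0.314
grip_force: 49.9
```

```bash
python3 -c "
from h import *
go(.416,.0117,.121)"
```

```text
t 4.5 pos [0.4151 0.0122 0.1239] F [ 0.3 -0.3 -3.2] w 0.314 g 49.9 turn [-0.    0.16  0.11] shift [0.0009 0.0004 0.0029]
```

Call:
{"fn": "arm_command", "kwargs": {"steps": [[[0, 0, 0], [0.001, 0, 0.002], -1], [[0, 0, 0], [0.001, 0, 0.003], -1], [[0, 0, 0], [0.001, 0, 0.003], -1]]}}

```text
clock: 4.88
position: [0.4164, 0.0118, 0.1224]
tool_rot: [-3.14, 0.108, -0.0]
contact_force: [-0.1, -0.5, -3.1]
width: 0.31
grip_force: 49.9
```

Call:
{"fn": "arm_command", "kwargs": {"steps": [[[0, 0, 0], [0, 0, 0], 0.2], [[0, 0, 0], [0, 0, 0], 0.3], [[0, 0, 0], [0, 0, 0], 0.3], [[0, 0, 0], [0, 0, -0.05], 0.3], [[0, 0, 0], [0, 0, -0.1], 0.3]]}}

```text
clock: 5.5
position: [0.4159, 0.0117, 0.2231]
tool_rot: [-3.14, 0.109, 0.002]
contact_force: [1.3, -0.1, 0.0]
width: 0.65
grip_force: 0.0
```

```bash
python3 -c "
from h import *
go(.416,.0117,.121)
go(.645,-.153,.22)"
```

```text
t 5.5 pos [0.4159 0.0117 0.2231] F [ 1.3 -0.1  0. ] w 0.65 g 0.0 turn [0.   0.07 0.07] shift [0.0003 0.     0.1021]
t 5.5 pos [0.4159 0.0117 0.2231] F [ 1.3 -0.1  0. ] w 0.65 g 0.0 turn [0.   0.07 0.07] shift [0.24   0.1485 0.0029]
```

Call:
{"fn": "arm_command", "kwargs": {"steps": [[[0, 0, 0], [0.05, 0.03, 0], 0.65], [[0, 0, 0], [0.1, 0.06, 0], 0.65], [[0, 0, 0], [0.15, 0.09, 0], 0.65], [[0, 0, 0], [0.2, 0.12, 0], 0.65], [[0, 0, 0], [0.24, 0.1485, 0], 0.65]]}}

```text
clock: 6.12
position: [0.6471, -0.1543, 0.2218]
tool_rot: [-3.14, 0.109, 0.0]
contact_force: [-0.7, 0.2, 1.1]
width: 0.827
grip_force: 0.0
```

```bash
python3 - <<'E'
from h import *
go(.645,-.153,.1405)
from plant import r
s=r.read_state();c=r.camera("wrist")
pickle.dump((s,c),open("wrist2.pkl","wb"))
cv2.imwrite("pics/w2.png",c["color"][:,:,::-1])
E
```

```text
t 6.12 pos [ 0.6471 -0.1543  0.2218] F [-0.7  0.2  1.1] w 0.827 g 0.0 turn [-0.01  0.    0.06] shift [-0.0021 -0.0011  0.0813]
```

View pics/w2.png

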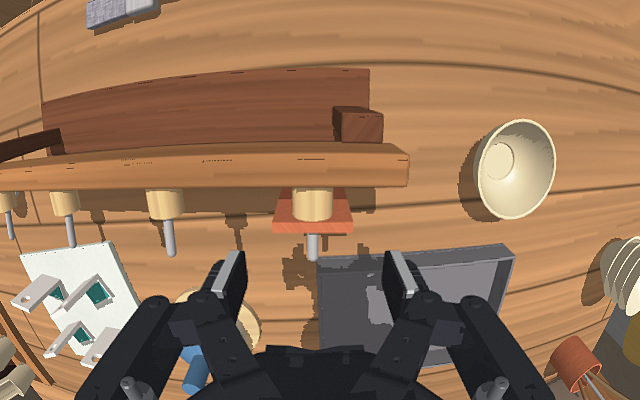

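The old tile's top edge spans u≈273–353 at v≈230, centred under the gripper on peg 4.

Call:
{"fn": "arm_command", "kwargs": {"steps": [[[0, 0, 0], [-0.002, -0.001, 0.03], 0.65], [[0, 0, 0], [-0.002, -0.001, 0.055], 0.65], [[0, 0, 0], [-0.002, -0.001, 0.075], 0.65], [[0, 0, 0], [-0.002, -0.001, 0.08], 0.65], [[0, 0, 0], [-0.002, -0.001, 0.08], 0.65]]}}

```text
clock: 6.8
position: [0.6436, -0.1518, 0.1428]
tool_rot: [3.14, -0.108, 0.001]
contact_force: [0.2, -0.5, 0.0]
width: 0.825
grip_force: 0.0
```

Call:
{"fn": "arm_command", "kwargs": {"steps": [[[0, 0, 0], [0, 0, 0], -0.2], [[0, 0, 0], [0, 0, 0], -0.2], [[0, 0, 0], [0, 0, 0], -0.2], [[0, 0, 0], [0, 0, 0], -0.2]], "newtons": 40}}

```text
clock: 7.3
position: [0.6442, -0.1519, 0.144]
tool_rot: [3.139, -0.108, 0.004]
contact_force: [0.8, 1.0, 6.3]
width: 0.626
grip_force: 42.7
```

```bash
python3 -c "
from h import *
go(.645,-.153,.1405)"
```

```text
t 7.3 pos [ 0.6442 -0.1519  0.144 ] F [0.8 1.  6.3] w 0.626 g 42.7 turn [ 0.02 -0.16  0.08] shift [0.0009 0.0011 0.0035]
```

Call:
{"fn": "arm_command", "kwargs": {"steps": [[[0, 0, 0], [0, 0, -0.005], -0.2], [[0, 0, 0], [-0.012, 0, -0.0075], -0.2], [[0, 0, 0], [-0.025, 0, -0.0095], -0.2], [[0, 0, 0], [-0.04, 0, -0.012], -0.2], [[0, 0, 0], [-0.06, 0, -0.015], -0.2]]}}

```text
clock: 7.92
position: [0.5823, -0.1476, 0.157]
tool_rot: [-3.14, 0.109, 0.001]
contact_force: [-0.1, -0.3, -0.4]
width: 0.619
grip_force: 42.2
```

```bash
python3 - <<'E'
from h import *
go(.425,-.28,.16)
from plant import r
c=r.camera("scene");cv2.imwrite("pics/s2.png",cv2.resize(c["color"][120:320,130:450,::-1],None,fx=2.5,fy=2.5))
E
```

```text
t 7.92 pos [ 0.5823 -0.1476  0.157 ] F [-0.1 -0.3 -0.4] w 0.619 g 42.2 turn [-0.    0.05  0.07] shift [-0.1477  0.143  -0.0029]
```

View pics/s2.png

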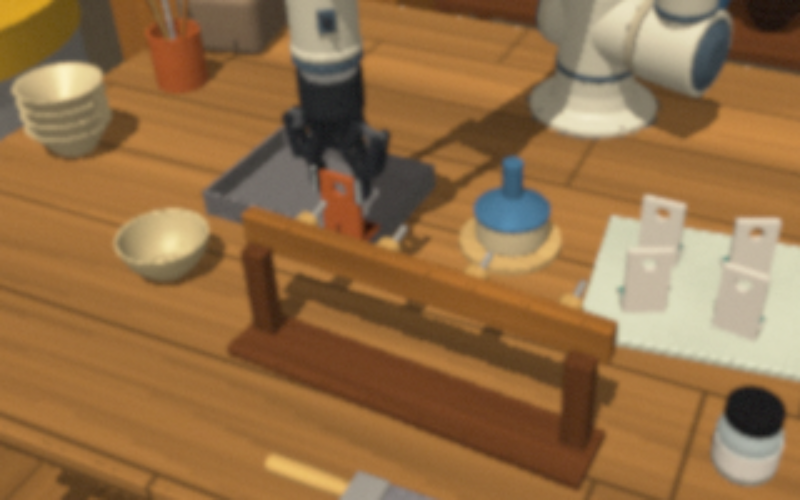

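The brown tile is held upright in the gripper and clear of the peg. The pot stands on the bat, and no other old tile is hanging.

Call:
{"fn": "arm_command", "kwargs": {"steps": [[[0, 0, 0], [-0.035, 0.035, 0], -0.2], [[0, 0, 0], [-0.075, 0.075, 0], -0.2], [[0, 0, 0], [-0.12, 0.115, 0], -0.2], [[0, 0, 0], [-0.148, 0.143, 0], -0.2], [[0, 0, 0], [-0.148, 0.143, 0.02], -0.2]]}}

```text
clock: 8.6
position: [0.4248, -0.2823, 0.1389]
tool_rot: [3.136, -0.115, 0.005]
contact_force: [0.2, -0.6, -1.6]
width: 0.62
grip_force: 42.4
```

Call:
{"fn": "arm_command", "kwargs": {"steps": [[[0, 0, 0], [0, 0, 0.02], -0.2], [[0, 0, 0], [0, 0, 0.038], -0.2], [[0, 0, 0], [0, 0, 0.045], -0.2], [[0, 0, 0], [0, 0, 0.049], -0.2], [[0, 0, 0], [0, 0, 0.049], -0.2]]}}

```text
clock: 9.22
position: [0.4265, -0.28, 0.0884]
tool_rot: [3.14, -0.108, 0.0]
contact_force: [0.3, -0.1, -1.7]
width: 0.626
grip_force: 42.4
```

```bash
python3 -c "
from h import *
go(.425,-.28,.0855)"
```

```text
t 9.22 pos [ 0.4265 -0.28    0.0884] F [ 0.3 -0.1 -1.7] w 0.626 g 42.4 turn [ 0.01 -0.01  0.1 ] shift [-0.0015  0.0001  0.0029]
```

Call:
{"fn": "arm_command", "kwargs": {"steps": [[[0, 0, 0], [0, 0, 0.0025], -0.2], [[0, 0, 0], [0, 0, 0.0035], -0.2], [[0, 0, 0], [0, 0, 0.0035], -0.2], [[0, 0, 0], [0, 0, 0.0035], 0.1]]}}

```text
clock: 9.72
position: [0.4272, -0.2805, 0.0871]
tool_rot: [3.138, -0.108, 0.005]
contact_force: [-0.1, 1.9, 5.9]
width: 0.625
grip_force: 43.1
```

Call:
{"fn": "arm_command", "kwargs": {"steps": [[[0, 0, 0], [0, 0, 0], 0.65], [[0, 0, 0], [0, 0, 0], 0.65], [[0, 0, 0], [0, 0, -0.03], 0.65], [[0, 0, 0], [0, 0, -0.08], 0.65], [[0, 0, 0], [0, 0, -0.13], 0.65]]}}

```text
clock: 10.35
position: [0.4258, -0.28, 0.2156]
tool_rot: [-3.139, 0.109, 0.001]
contact_force: [0.0, 0.1, 0.4]
width: 0.824
grip_force: 0.0
```

```bash
python3 - <<'E'
from h import *
go(.496,.222,.22,-4)
from plant import r
s=r.read_state();c=r.camera("wrist");t=r.camera("top")
i=np.vstack([c["color"],t["color"]])[:,:,::-1];cv2.imwrite("pics/w3.png",cv2.resize(i,None,fx=.75,fy=.75,interpolation=cv2.INTER_AREA))
E
```

```text
t 10.35 pos [ 0.4258 -0.28    0.2156] F [0.  0.1 0.4] w 0.824 g 0.0 turn [-0.03  0.05  0.03] shift [ 0.0353 -0.5057 -0.0041]
```

View pics/w3.png

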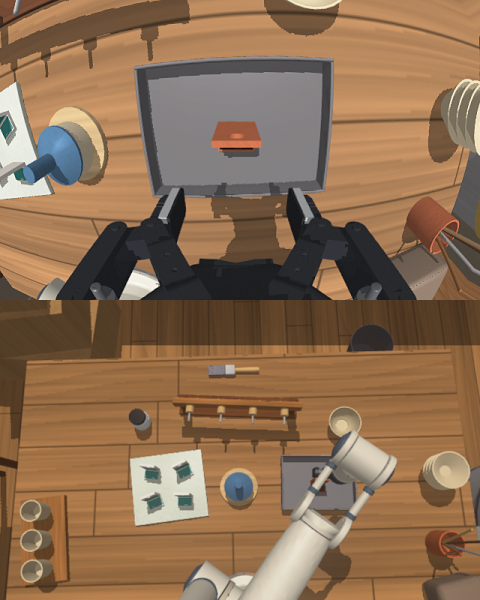

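The old tile stands upright in the tray, the pot is on the bat, and the rail is clear. Next are the new tiles, starting with T2.

Call:
{"fn": "arm_command", "kwargs": {"steps": [[[0, 0, 0], [0.004, -0.06, -0.005], 0.65], [[0, 0, 0], [0.008, -0.12, -0.01], 0.65], [[0, 0, 0], [0.012, -0.18, -0.01], 0.65], [[0, 0, 0], [0.016, -0.24, -0.01], 0.65], [[0, 0, 0], [0.02, -0.3, -0.01], 0.65]]}}

```text
clock: 11.08
position: [0.4666, 0.0196, 0.2241]
tool_rot: [3.14, -0.109, -0.0]
contact_force: [0.8, -0.8, -0.4]
width: 0.826
grip_force: 0.0
```

Call:
{"fn": "arm_command", "kwargs": {"steps": [[[0, 0, -9], [0.004, -0.06, 0], 0.65], [[0, 0, -18], [0.008, -0.12, 0], 0.65], [[0, 0, -28.3], [0.012, -0.18, 0], 0.65], [[0, 0, -28.3], [0.0155, -0.206, 0], 0.65], [[0, 0, -28.3], [0.0155, -0.206, 0], 0.65]]}}

```text
clock: 11.7
position: [0.4961, 0.2238, 0.2233]
tool_rot: [3.07, 0.667, -0.003]
contact_force: [0.2, -1.4, 0.4]
width: 0.828
grip_force: 0.0
```

```bash
python3 - <<'E'
from h import *
go(.496,.222,.09,24.3)
from plant import r
s=r.read_state();c=r.camera("wrist")
pickle.dump((s,c),open("wrist4.pkl","wb"))
cv2.imwrite("pics/w4.png",c["color"][:,:,::-1])
E
```

```text
t 11.7 pos [0.4961 0.2238 0.2233] F [ 0.2 -1.4  0.4] w 0.828 g 0.0 turn [-0.01  0.13  0.2 ] shift [-0.0006  0.0016  0.1333]
```

View pics/w4.png

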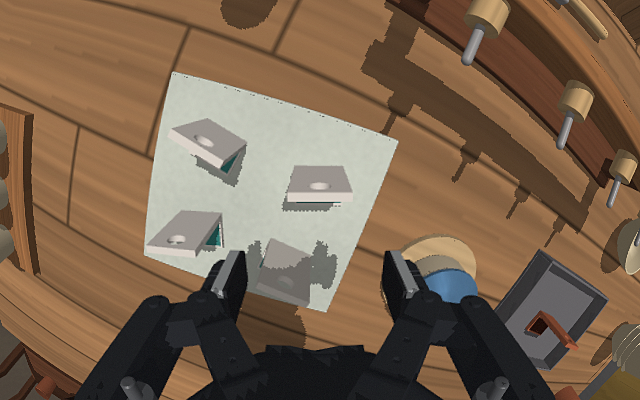

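```bash
python3 - <<'E'
from h import *
s,c=pickle.load(open("wrist4.pkl","rb"))
i=c["color"][:,:,::-1]
cv2.imwrite("pics/w4z.png",cv2.resize(i[100:320,135:365],(782,748)[:2] and (690,600),interpolation=cv2.INTER_CUBIC))
E
```

```text
(no output)
```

View pics/w4z.png

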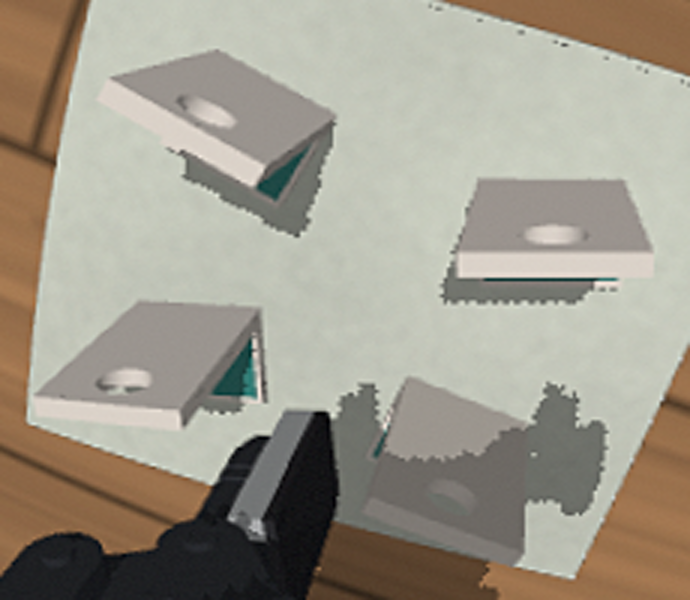

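The zoom shows the white top faces of all four tiles. T2's is about (458–653, 252–277).

```bash
python3 - <<'E'
from h import *
s,c=pickle.load(open("wrist4.pkl","rb"))
T={"T2":[(460,254),(652,250),(458,278),(654,276)],"T1":[(110,78),(268,164),(98,98),(258,187)],
"T3":[(37,397),(185,411),(36,418),(183,430)],"T4":[(370,501),(524,549),(364,515),(518,566)]}
for k,q in T.items():
    W=np.array([wp2w(s,c,135+x/3,100+y/2.727,.107)[:2] for x,y in q])
    e=W[0]-W[1]+W[2]-W[3]
    print(k,W.mean(0).round(4),"width",np.linalg.norm(e)/2,"thick",np.linalg.norm(W[0]+W[1]-W[2]-W[3])/2,"yaw",np.degrees(np.arctan2(-e[0],e[1])).round(1))
E
```

```text
T2 [0.4984 0.2203] width 0.05323494016175245 thick 0.007989156640784086 yaw 25.6
T1 [0.4946 0.3314] width 0.053984012158982124 thick 0.007585666078242381 yaw -7.7
T3 [0.3885 0.3267] width 0.054158127238480826 thick 0.008561075630793414 yaw 22.4
T4 [0.3924 0.2102] width 0.053146681623961516 thick 0.007468487358645188 yaw 1.1
```

Call:
{"fn": "arm_command", "kwargs": {"steps": [[[0, 0, -0.7], [0, 0.003, 0.05], 0.65], [[0, 0, -0.7], [0, 0.003, 0.09], 0.65], [[0, 0, -0.7], [0, 0.003, 0.12], 0.65], [[0, 0, -0.7], [0, 0.003, 0.131], 0.65], [[0, 0, -0.7], [0, 0.003, 0.131], 0.65]]}}

```text
clock: 12.38
position: [0.4977, 0.2186, 0.0937]
tool_rot: [3.067, 0.679, -0.001]
contact_force: [-0.4, 0.2, 0.0]
width: 0.824
grip_force: 0.0
```

Call:
{"fn": "arm_command", "kwargs": {"steps": [[[0, 0, 0], [0, 0, 0], -0.2], [[0, 0, 0], [0, 0, 0], -0.2], [[0, 0, 0], [0, 0, 0], -0.2], [[0, 0, 0], [0, 0, 0], -0.2]], "newtons": 40}}

```text
clock: 12.88
position: [0.4989, 0.2198, 0.0959]
tool_rot: [-3.067, -0.681, -0.006]
contact_force: [0.3, -0.3, 6.9]
width: 0.621
grip_force: 42.7
```

Call:
{"fn": "arm_command", "kwargs": {"steps": [[[0, 0, 0], [0, 0, -0.02], -0.2], [[0, 0, 0], [0, 0, -0.06], -0.2], [[0, 0, 0], [0, 0, -0.1], -0.2], [[0, 0, 0], [0, 0, -0.13], -0.2], [[0, 0, 0], [0, 0, -0.13], -0.2]]}}

```text
clock: 13.5
position: [0.4987, 0.2199, 0.2276]
tool_rot: [-3.066, -0.681, -0.009]
contact_force: [0.6, -0.6, -1.4]
width: 0.621
grip_force: 42.4
```

```bash
python3 - <<'E'
from h import *
go(.58,.18,.2)
from plant import r
s=r.read_state();c=r.camera("wrist");t=r.camera("scene")
i=np.vstack([c["color"],t["color"]])[:,:,::-1];cv2.imwrite("pics/w5.png",cv2.resize(i,None,fx=.75,fy=.75,interpolation=cv2.INTER_AREA))
E
```

```text
t 13.5 pos [0.4987 0.2199 0.2276] F [ 0.6 -0.6 -1.4] w 0.621 g 42.4 turn [-0.06 -0.34 29.08] shift [0.0566 0.0706 0.028 ]
```

View pics/w5.png

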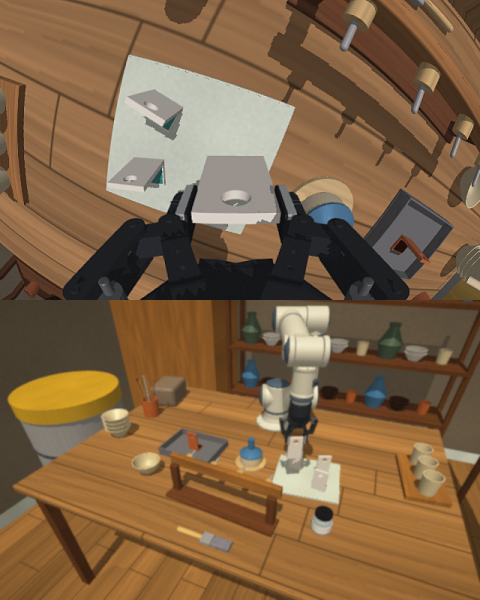

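```bash
cat >> h.py <<'E'
def peg(i,dx,dz=0,off=.0069):
    y=.165-.11*(i-1);a=-.0704;x0,y0=.6857,.0100
    return x0-np.cos(a)*dx-np.sin(a)*y, y0-np.sin(a)*dx+np.cos(a)*y, .145+(dx-.025)*.1763+dz+off
E
python3 -c "
from h import *
go(*peg(1,.08,.03));go(*peg(1,.08,-.001))"
```

```text
t 13.6 pos [0.4975 0.2194 0.2231] F [ 0.5  0.2 -2.1] w 0.624 g 42.4 turn [1.000e-02 5.000e-02 2.907e+01] shift [0.0921 0.0863 0.0314]
t 13.6 pos [0.4975 0.2194 0.2231] F [ 0.5  0.2 -2.1] w 0.624 g 42.4 turn [1.000e-02 5.000e-02 2.907e+01] shift [0.0921 0.0863 0.0624]
```

Call:
{"fn": "arm_command", "kwargs": {"steps": [[[0, 0, 8], [0.018, 0.017, 0], -0.2], [[0, 0, 16], [0.037, 0.035, 0], -0.2], [[0, 0, 24], [0.06, 0.056, 0.01], -0.2], [[0, 0, 29], [0.08, 0.075, 0.02], -0.2], [[0, 0, 29], [0.092, 0.0863, 0.031], -0.2]]}}

```text
clock: 14.22
position: [0.6178, 0.1795, 0.1895]
tool_rot: [3.139, -0.108, -0.006]
contact_force: [0.1, -0.2, -0.7]
width: 0.622
grip_force: 42.4
```

Call:
{"fn": "arm_command", "kwargs": {"steps": [[[0, 0, 0], [0, 0, 0.015], -0.2], [[0, 0, 0], [0, 0, 0.028], -0.2], [[0, 0, 0], [0, 0, 0.031], -0.2], [[0, 0, 0], [0, 0, 0.031], -0.2]]}}

```text
clock: 14.72
position: [0.6172, 0.1806, 0.1621]
tool_rot: [-3.14, 0.107, -0.0]
contact_force: [0.6, 0.4, -1.6]
width: 0.622
grip_force: 42.4
```

```bash
python3 - <<'E'
from h import *
from plant import r
s=r.read_state();c=r.camera("wrist");t=r.camera("top")
go(*peg(1,.08,-.001));go(*peg(1,.031,-.001));go(*peg(1,.029,-.006))
a=cv2.resize(c["color"][60:330,180:460],(560,540))
cv2.imwrite("pics/w6.png",a[:,:,::-1])
E
```

```text
t 14.82 pos [0.6177 0.1805 0.1629] F [-0.2 -0.2 -0.8] w 0.623 g 42.4 turn [-0.03 -0.09  0.1 ] shift [-0.0001  0.0003  0.0023]
t 14.82 pos [0.6177 0.1805 0.1629] F [-0.2 -0.2 -0.8] w 0.623 g 42.4 turn [-0.03 -0.09  0.1 ] shift [0.0488 0.0004 0.011 ]
t 14.82 pos [0.6177 0.1805 0.1629] F [-0.2 -0.2 -0.8] w 0.623 g 42.4 turn [-0.03 -0.09  0.1 ] shift [0.0508 0.0004 0.0163]
```

View pics/w6.png

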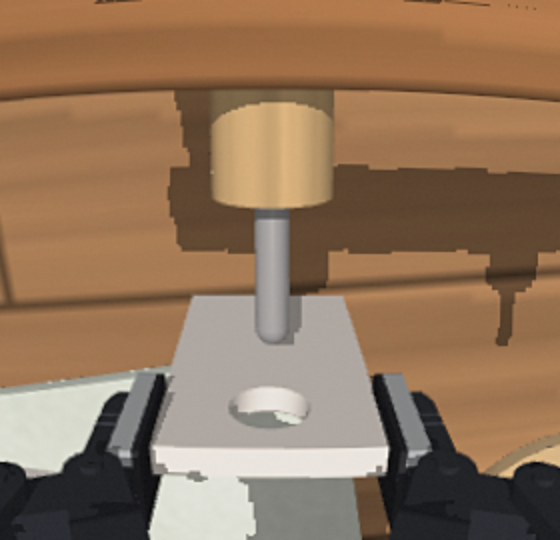

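The pin (crop u≈273) is in line with the hole (crop u≈270). I'll check the hole height from the wrist ray.

```bash
cat >> h.py <<'E'
def held(c,u,v,xp=.004):
    "tool-frame point on plane x=xp (back face of a held plate)"
    M=np.array(c["mount"]);dx,dy=u-c["cx"],v-c["cy"];rr=np.hypot(dx,dy);th=rr/c["fx"]
    d=M[:3,:3]@np.array([np.sin(th)*dx/rr,np.sin(th)*dy/rr,np.cos(th)]);o=M[:3,3];return o+d*(xp-o[0])/d[0]
E
python3 - <<'E'
from h import *
from plant import r
c=r.camera("wrist")
for q in((270,407),(270,390),(270,424),(270,447),(273,298)):print(held(c,180+q[0]/2,60+q[1]/2).round(4))
print(held(c,180+75,60+447/2),held(c,180+192,60+447/2))
E
```

```text
[ 0.004  -0.0006  0.0065]
[ 0.004  -0.0005  0.015 ]
[ 0.004  -0.0006 -0.0012]
[ 0.004  -0.0006 -0.0106]
[0.004  0.0007 0.0801]
[ 0.004      -0.02718431 -0.01143124] [ 0.004       0.02465095 -0.01135568]
```

Call:
{"fn": "arm_command", "kwargs": {"steps": [[[0, 0, 0], [0, 0, 0.002], -0.2], [[0, 0, 0], [0.012, 0, 0.0045], -0.2], [[0, 0, 0], [0.025, 0, 0.0065], -0.2], [[0, 0, 0], [0.037, 0, 0.009], -0.2], [[0, 0, 0], [0.0485, 0, 0.011], -0.2]]}}

```text
clock: 15.5
position: [0.667, 0.1766, 0.1502]
tool_rot: [3.14, -0.109, -0.001]
contact_force: [-0.7, -0.5, -0.8]
width: 0.625
grip_force: 42.4
```

Call:
{"fn": "arm_command", "kwargs": {"steps": [[[0, 0, 0], [0.001, 0, 0.003], -0.2], [[0, 0, 0], [0.002, 0, 0.0055], -0.2], [[0, 0, 0], [0.002, 0, 0.0055], -0.2]]}}

```text
clock: 15.88
position: [0.6673, 0.1769, 0.1466]
tool_rot: [-3.14, 0.108, 0.002]
contact_force: [-7.8, -0.1, 5.6]
width: 0.618
grip_force: 43.0
```

```bash
python3 - <<'E'
from h import *
from plant import r
c=r.camera("wrist")
go(*peg(1,.029,-.006))
a=cv2.resize(c["color"][60:330,180:460],(560,540))
cv2.imwrite("pics/w7.png",a[:,:,::-1])
E
```

```text
t 15.93 pos [0.6673 0.1769 0.1467] F [-7.1 -0.6  4.8] w 0.626 g 43.0 turn [-0.    0.05  0.1 ] shift [0.0011 0.0002 0.0001]
```

View pics/w7.png

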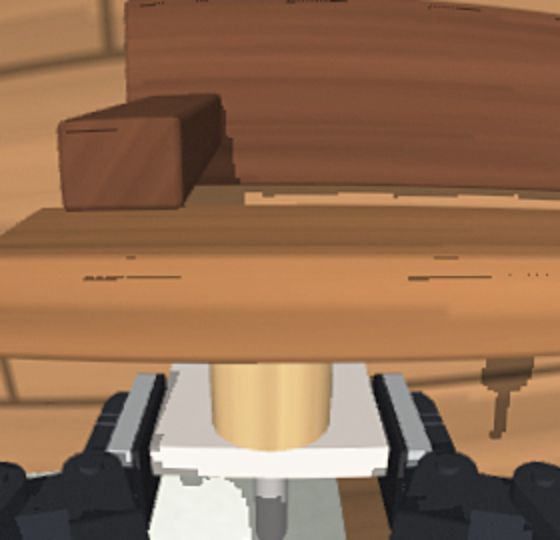

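The tile is on the pin and pressed against the shoulder, with contact of -7 N in x and +5 N in z. I'll release it.

Call:
{"fn": "arm_command", "kwargs": {"steps": [[[0, 0, 0], [-0.001, 0, 0], 0], [[0, 0, 0], [-0.001, 0, 0], 0.4], [[0, 0, 0], [-0.001, 0, 0], 0.6], [[0, 0, 0], [-0.001, 0, 0], 0.6], [[0, 0, 0], [-0.001, 0, -0.03], 0.6]]}}

```text
clock: 16.55
position: [0.6658, 0.1765, 0.1715]
tool_rot: [3.138, -0.109, -0.01]
contact_force: [-0.3, 0.2, -0.1]
width: 0.801
grip_force: 0.0
```

Call:
{"fn": "arm_command", "kwargs": {"steps": [[[0, 0, 0], [0, 0, -0.025], 0.65], [[0, 0, 0], [-0.03, 0, -0.05], 0.65], [[0, 0, 0], [-0.08, -0.03, -0.05], 0.65], [[0, 0, 0], [-0.12, -0.07, -0.05], 0.65], [[0, 0, 0], [-0.15, -0.11, -0.05], 0.65]]}}

```text
clock: 17.18
position: [0.5237, 0.2979, 0.2257]
tool_rot: [-3.139, 0.109, -0.001]
contact_force: [0.7, 0.5, 0.2]
width: 0.824
grip_force: 0.0
```

```bash
python3 -c "
from h import *
go(.494,.332,.2,-8);go(.494,.332,.092,-8)"
```

```text
t 17.18 pos [0.5237 0.2979 0.2257] F [0.7 0.5 0.2] w 0.824 g 0.0 turn [-0.04 -0.04  4.02] shift [-0.032  -0.032   0.0257]
t 17.18 pos [0.5237 0.2979 0.2257] F [0.7 0.5 0.2] w 0.824 g 0.0 turn [-0.04 -0.04  4.02] shift [-0.0321 -0.0319  0.1337]
```

Call:
{"fn": "arm_command", "kwargs": {"steps": [[[0, 0, 4], [-0.02, -0.02, 0.01], 0.65], [[0, 0, 4], [-0.032, -0.032, 0.03], 0.65], [[0, 0, 4], [-0.032, -0.032, 0.07], 0.65], [[0, 0, 4], [-0.032, -0.032, 0.11], 0.65], [[0, 0, 4], [-0.032, -0.032, 0.132], 0.65]]}}

```text
clock: 17.8
position: [0.4942, 0.3305, 0.0902]
tool_rot: [3.132, -0.218, -0.004]
contact_force: [0.3, 0.6, -0.3]
width: 0.823
grip_force: 0.0
```

Call:
{"fn": "arm_command", "kwargs": {"steps": [[[0, 0, 0], [0, 0, 0], 0.65], [[0, 0, 0], [0, 0, 0], -0.2], [[0, 0, 0], [0, 0, 0], -0.2], [[0, 0, 0], [0, 0, 0], -0.2], [[0, 0, 0], [0, 0, 0], -0.2]]}}

```text
clock: 18.42
position: [0.496, 0.3314, 0.0949]
tool_rot: [-3.132, 0.218, -0.004]
contact_force: [1.5, 0.7, 5.1]
width: 0.623
grip_force: 42.6
```

Call:
{"fn": "arm_command", "kwargs": {"steps": [[[0, 0, 0], [0, 0, -0.02], -0.2], [[0, 0, 0], [0, 0, -0.06], -0.2], [[0, 0, 0], [0, 0, -0.1], -0.2], [[0, 0, 0], [0, 0, -0.13], -0.2], [[0, 0, 0], [0, 0, -0.13], -0.2]]}}

```text
clock: 19.05
position: [0.4961, 0.3315, 0.2274]
tool_rot: [-3.13, 0.218, -0.008]
contact_force: [-0.4, -0.2, -0.6]
width: 0.623
grip_force: 42.4
```

```bash
python3 - <<'E'
from h import *
from plant import r
s=r.read_state();c=r.camera("wrist");pickle.dump((s,c),open("wrist8.pkl","wb"))
go(*peg(2,.085,.03))
E
```

```text
t 19.1 pos [0.4955 0.3312 0.2245] F [ 0.4 -0.2 -2.1] w 0.625 g 42.4 turn [-0.08 -0.1  -3.93] shift [0.1442 0.2428 0.032 ]
```

Call:
{"fn": "arm_command", "kwargs": {"steps": [[[0, 0, -4], [0.025, 0.045, 0], -0.2], [[0, 0, -4], [0.06, 0.1, 0], -0.2], [[0, 0, -4], [0.09, 0.155, 0], -0.2], [[0, 0, -4], [0.12, 0.207, 0], -0.2], [[0, 0, -4], [0.144, 0.243, 0.02], -0.2]]}}

```text
clock: 19.73
position: [0.6047, 0.0677, 0.2025]
tool_rot: [3.139, -0.111, 0.0]
contact_force: [0.9, -0.4, -1.9]
width: 0.622
grip_force: 42.5
```

Call:
{"fn": "arm_command", "kwargs": {"steps": [[[0, 0, 0], [0, 0, 0.02], -0.2], [[0, 0, 0], [0, 0, 0.036], -0.2], [[0, 0, 0], [0, 0, 0.043], -0.2], [[0, 0, 0], [0, 0, 0.043], -0.2]]}}

```text
clock: 20.23
position: [0.6037, 0.0716, 0.1597]
tool_rot: [-3.14, 0.106, 0.002]
contact_force: [-0.3, 0.6, -0.6]
width: 0.621
grip_force: 42.5
```

```bash
python3 - <<'E'
from h import *
from plant import r
c=r.camera("wrist");pickle.dump(c,open("wrist9.pkl","wb"))
go(*peg(2,.085,-.001,.0059));go(*peg(2,.031,-.001,.0059));go(*peg(2,.029,-.006,.0059))
g=c["color"].astype(int)
for u in range(305,330,4):print(u,[ (v,g[v,u].tolist()) for v in range(246,290,3)])
E
```

```text
t 20.27 pos [0.6041 0.0715 0.1607] F [ 0.5  0.3 -0.2] w 0.624 g 42.6 turn [-0.01 -0.03  0.16] shift [0.0008 0.0006 0.0002]
t 20.27 pos [0.6041 0.0715 0.1607] F [ 0.5  0.3 -0.2] w 0.624 g 42.6 turn [-0.01 -0.03  0.16] shift [0.0548 0.0007 0.0097]
t 20.27 pos [0.6041 0.0715 0.1607] F [ 0.5  0.3 -0.2] w 0.624 g 42.6 turn [-0.01 -0.03  0.16] shift [0.0568 0.0007 0.0151]
305 [(246, [179, 171, 165]), (249, [180, 172, 167]), (252, [180, 173, 167]), (255, [179, 171, 165]), (258, [190, 182, 175]), (261, [224, 219, 208]), (264, [225, 219, 212]), (267, [226, 220, 214]), (270, [183, 175, 170]), (273, [103, 76, 53]), (276, [93, 65, 40]), (279, [183, 176, 171]), (282, [180, 172, 166]), (285, [180, 172, 166]), (288, [169, 161, 154])]
309 [(246, [181, 173, 167]), (249, [181, 173, 167]), (252, [181, 173, 167]), (255, [179, 171, 166]), (258, [230, 224, 215]), (261, [233, 228, 221]), (264, [234, 228, 223]), (267, [237, 231, 225]), (270, [117, 98, 83]), (273, [102, 77, 53]), (276, [102, 74, 51]), (279, [191, 187, 181]), (282, [182, 173, 167]), (285, [179, 172, 165]), (288, [169, 162, 156])]
313 [(246, [
[... 1085 characters left out ...]
165]), (249, [179, 172, 166]), (252, [179, 172, 166]), (255, [181, 173, 167]), (258, [178, 169, 163]), (261, [231, 225, 218]), (264, [228, 222, 215]), (267, [228, 222, 216]), (270, [208, 199, 190]), (273, [102, 76, 51]), (276, [105, 80, 60]), (279, [180, 174, 167]), (282, [180, 173, 166]), (285, [180, 173, 166]), (288, [170, 161, 155])]
329 [(246, [180, 173, 167]), (249, [180, 173, 166]), (252, [180, 172, 165]), (255, [180, 172, 166]), (258, [179, 172, 165]), (261, [210, 203, 193]), (264, [214, 206, 197]), (267, [212, 203, 196]), (270, [212, 204, 197]), (273, [98, 70, 49]), (276, [163, 152, 144]), (279, [180, 172, 167]), (282, [180, 172, 166]), (285, [180, 172, 165]), (288, [170, 162, 156])]
```

Call:
{"fn": "arm_command", "kwargs": {"steps": [[[0, 0, 0], [0.014, 0, 0.003], -0.2], [[0, 0, 0], [0.028, 0.0005, 0.0055], -0.2], [[0, 0, 0], [0.04, 0.0005, 0.0075], -0.2], [[0, 0, 0], [0.05, 0.0005, 0.0095], -0.2], [[0, 0, 0], [0.056, 0.0005, 0.01], -0.2]]}}

```text
clock: 20.9
position: [0.6606, 0.066, 0.1498]
tool_rot: [3.14, -0.109, -0.001]
contact_force: [0.8, 0.4, -1.0]
width: 0.623
grip_force: 42.6
```

Call:
{"fn": "arm_command", "kwargs": {"steps": [[[0, 0, 0], [0.002, 0, 0.003], -0.2], [[0, 0, 0], [0.003, 0, 0.005], -0.2], [[0, 0, 0], [0.003, 0, 0.005], -0.2]]}}

```text
clock: 21.28
position: [0.6618, 0.0661, 0.1458]
tool_rot: [-3.14, 0.108, 0.004]
contact_force: [-6.2, 0.7, 2.3]
width: 0.627
grip_force: 42.9
```

```bash
python3 -c "
from h import *
go(*peg(2,.029,-.006,.0059))"
```

```text
t 21.27 pos [0.6618 0.0661 0.1458] F [-6.2  0.7  2.3] w 0.627 g 42.9 turn [-0.    0.15  0.09] shift [-0.0012 -0.0007  0.0002]
```

Call:
{"fn": "arm_command", "kwargs": {"steps": [[[0, 0, 0], [-0.001, 0, 0], 0], [[0, 0, 0], [-0.001, 0, 0], 0.4], [[0, 0, 0], [-0.001, 0, 0], 0.6], [[0, 0, 0], [-0.001, 0, 0], 0.6], [[0, 0, 0], [-0.001, 0, -0.03], 0.6]]}}

```text
clock: 21.9
position: [0.6608, 0.0658, 0.1719]
tool_rot: [3.139, -0.109, -0.01]
contact_force: [-0.8, 0.2, 0.2]
width: 0.8
grip_force: 0.0
```

Call:
{"fn": "arm_command", "kwargs": {"steps": [[[0, 0, 0], [0, 0, -0.025], 0.65], [[0, 0, 0], [-0.03, 0, -0.05], 0.65], [[0, 0, 0], [-0.08, -0.03, -0.05], 0.65], [[0, 0, 0], [-0.13, -0.06, -0.05], 0.65], [[0, 0, 0], [-0.18, -0.09, -0.05], 0.65]]}}

```text
clock: 22.52
position: [0.4873, 0.1688, 0.2254]
tool_rot: [-3.139, 0.11, -0.001]
contact_force: [-0.1, 1.1, 0.3]
width: 0.827
grip_force: 0.0
```

```bash
python3 -c "
from h import *
go(.3915,.2107,.2,0);go(.3915,.2107,.092,0)"
```

```text
t 22.52 pos [0.4873 0.1688 0.2254] F [-0.1  1.1  0.3] w 0.827 g 0.0 turn [-0.03 -0.04 -4.  ] shift [-0.0985 -0.0351  0.0253]
t 22.52 pos [0.4873 0.1688 0.2254] F [-0.1  1.1  0.3] w 0.827 g 0.0 turn [-0.03 -0.04 -4.  ] shift [-0.0985 -0.035   0.1333]
```

Call:
{"fn": "arm_command", "kwargs": {"steps": [[[0, 0, -4], [-0.045, -0.016, 0], 0.65], [[0, 0, -4], [-0.08, -0.03, 0], 0.65], [[0, 0, -4], [-0.0985, -0.035, 0.025], 0.65], [[0, 0, -4], [-0.0985, -0.035, 0.07], 0.65], [[0, 0, -4], [-0.0985, -0.035, 0.11], 0.65]]}}

```text
clock: 23.15
position: [0.3926, 0.2101, 0.1143]
tool_rot: [-3.141, -0.002, -0.002]
contact_force: [0.4, 0.0, -0.5]
width: 0.825
grip_force: 0.0
```

Call:
{"fn": "arm_command", "kwargs": {"steps": [[[0, 0, 0], [0, 0, 0.022], 0.65], [[0, 0, 0], [0, 0, 0.022], 0.3], [[0, 0, 0], [0, 0, 0.022], -0.2], [[0, 0, 0], [0, 0, 0.022], -0.2], [[0, 0, 0], [0, 0, 0.022], -0.2]]}}

```text
clock: 23.78
position: [0.3933, 0.21, 0.0942]
tool_rot: [-3.141, -0.001, -0.002]
contact_force: [-0.5, -0.6, -1.8]
width: 0.625
grip_force: 42.2
```

Call:
{"fn": "arm_command", "kwargs": {"steps": [[[0, 0, 0], [0, 0, 0], -0.2], [[0, 0, 0], [0, 0, -0.02], -0.2], [[0, 0, 0], [0, 0, -0.06], -0.2], [[0, 0, 0], [0, 0, -0.1], -0.2], [[0, 0, 0], [0, 0, -0.13], -0.2]]}}

```text
clock: 24.4
position: [0.3931, 0.2099, 0.2254]
tool_rot: [-3.141, -0.001, -0.003]
contact_force: [0.3, 0.1, -1.6]
width: 0.621
grip_force: 42.3
```

```bash
cat >> h.py <<'E'
def hole():
    "rows of the hole seen in the held plate along its middle column, and the tool-frame height for plate offsets"
    from plant import r
    c=r.camera("wrist");col=c["color"][225:290,310:320].mean(1).astype(int)
    d=np.abs(col[:,0]-179)>7
    v=np.where(d)[0]+225;print("hole/edge rows",v.tolist());return c
E
python3 -c "
from h import *
c=hole()
go(*peg(3,.085,.03))"
```

```text
hole/edge rows [225, 226, 227, 228, 229, 230, 231, 232, 233, 234, 235, 236, 237, 238, 239, 240, 241, 242, 243, 244, 245, 246, 247, 248, 249, 250, 251, 252, 253, 254, 255, 257, 258, 259, 260, 261, 262, 263, 264, 265, 266, 267, 268, 269, 270, 271, 272, 273, 274, 275, 276, 277, 278, 279, 280, 281, 282, 283, 284, 285, 286, 287, 288, 289]
t 24.45 pos [0.3939 0.2104 0.2296] F [-0.8 -0.6  2.4] w 0.62 g 42.4 turn [-0.19 -0.4   4.07] shift [0.2026 0.2495 0.0378]
```

Call:
{"fn": "arm_command", "kwargs": {"steps": [[[0, 0, 4], [0.035, 0.043, 0], -0.2], [[0, 0, 4], [0.073, 0.09, 0], -0.2], [[0, 0, 4], [0.111, 0.137, 0], -0.2], [[0, 0, 4], [0.149, 0.184, 0], -0.2], [[0, 0, 4], [0.185, 0.228, 0], -0.2]]}}

```text
clock: 25.08
position: [0.579, -0.0199, 0.2227]
tool_rot: [-3.14, 0.109, 0.0]
contact_force: [0.7, 0.3, -0.9]
width: 0.627
grip_force: 42.5
```

Call:
{"fn": "arm_command", "kwargs": {"steps": [[[0, 0, 0], [0.0175, 0.0215, 0.015], -0.2], [[0, 0, 0], [0.0175, 0.0215, 0.04], -0.2], [[0, 0, 0], [0.0175, 0.0215, 0.06], -0.2], [[0, 0, 0], [0.0175, 0.0215, 0.06], -0.2]]}}

```text
clock: 25.58
position: [0.5928, -0.0402, 0.1606]
tool_rot: [-3.139, 0.108, 0.007]
contact_force: [-0.6, 0.0, -1.3]
width: 0.622
grip_force: 42.5
```

```bash
python3 - <<'E'
from h import *
from plant import r
c=r.camera("wrist")
for z in(.085,.031):go(*peg(3,z,-.001,.0055))
col=c["color"][225:310,310:320].mean(1).astype(int)
print([(225+i,*x) for i,x in enumerate(col.tolist()) if i%2==0])
E
```

```text
t 25.62 pos [ 0.5934 -0.0402  0.1625] F [ 0.  -0.1 -0.5] w 0.625 g 42.5 turn [-0.01  0.1   0.11] shift [ 0.0035 -0.0016  0.0024]
t 25.62 pos [ 0.5934 -0.0402  0.1625] F [ 0.  -0.1 -0.5] w 0.625 g 42.5 turn [-0.01  0.1   0.11] shift [ 0.0575 -0.0015  0.0118]
[(225, 185, 178, 172), (227, 185, 179, 172), (229, 186, 179, 172), (231, 185, 179, 172), (233, 185, 179, 172), (235, 186, 179, 173), (237, 186, 179, 173), (239, 186, 179, 172), (241, 186, 179, 172), (243, 185, 179, 172), (245, 185, 179, 172), (247, 185, 179, 172), (249, 185, 179, 172), (251, 185, 179, 172), (253, 186, 179, 172), (255, 190, 182, 175), (257, 245, 240, 235), (259, 241, 236, 231), (261, 241, 236, 231), (263, 241, 236, 231), (265, 242, 237, 231), (267, 239, 235, 230), (269, 99, 71, 47), (271, 113, 83, 57), (273, 111, 82, 58), (275, 109, 80, 55), (277, 123, 101, 84), (279, 190, 185, 179), (281, 186, 179, 172), (283, 186, 179, 172), (285, 185, 179, 172), (287, 181, 174, 168), (289, 243, 238, 233), (291, 242, 237, 231), (293, 242, 237, 232), (295, 242, 237, 231), (297, 242, 238, 231), (299, 242, 238, 232), (301, 247, 243, 238), (303, 172, 154, 131), (305, 137, 115, 86), (307, 134, 113, 85), (309, 131, 110, 83)]
```

Call:
{"fn": "arm_command", "kwargs": {"steps": [[[0, 0, 0], [0.004, -0.0015, 0.0025], -0.2], [[0, 0, 0], [0.016, -0.0015, 0.005], -0.2], [[0, 0, 0], [0.03, -0.0015, 0.007], -0.2], [[0, 0, 0], [0.044, -0.0015, 0.0095], -0.2], [[0, 0, 0], [0.058, -0.0015, 0.0118], -0.2]]}}

```text
clock: 26.25
position: [0.6523, -0.0431, 0.1518]
tool_rot: [3.14, -0.108, -0.002]
contact_force: [-39.6, 1.5, 12.4]
width: 0.624
grip_force: 43.2
```

Call:
{"fn": "arm_command", "kwargs": {"steps": [[[0, 0, 0], [0.002, 0, 0.003], -0.2], [[0, 0, 0], [0.003, 0, 0.005], -0.2], [[0, 0, 0], [0.003, 0, 0.005], -0.2]]}}

```text
clock: 26.62
position: [0.6524, -0.0427, 0.1485]
tool_rot: [-3.139, 0.107, 0.011]
contact_force: [-19.7, 1.8, 10.2]
width: 0.623
grip_force: 44.3
```

```bash
python3 -c "
from h import *
go(*peg(3,.029,-.006,.0055))"
```

```text
t 26.62 pos [ 0.6524 -0.0427  0.1485] F [-19.7   1.8  10.2] w 0.623 g 44.3 turn [-0.02  0.41  0.12] shift [0.0006 0.     0.0033]
```

Force is higher here, at -20 N in x. I'll ease off and look before releasing.

Call:
{"fn": "arm_command", "kwargs": {"steps": [[[0, 0, 0], [-0.002, 0, 0], -0.2], [[0, 0, 0], [-0.004, 0, 0], -0.2], [[0, 0, 0], [-0.004, 0, 0], -0.2]]}}

```text
clock: 27.0
position: [0.6515, -0.0431, 0.1466]
tool_rot: [3.14, -0.108, 0.001]
contact_force: [-0.4, -0.7, -1.1]
width: 0.623
grip_force: 43.1
```

```bash
python3 - <<'E'
from h import *
from plant import r
c=r.camera("wrist")
go(*peg(3,.029,-.006,.0055))
cv2.imwrite("pics/w10.png",cv2.resize(c["color"][60:360,0:640],None,fx=1.25,fy=1.25)[:,:,::-1])
E
```

```text
t 27.05 pos [ 0.6514 -0.0431  0.1464] F [ 0.7  0.6 -1.5] w 0.624 g 43.2 turn [ 0.   -0.03  0.07] shift [ 0.0014 -0.0004  0.0012]
```

View pics/w10.png

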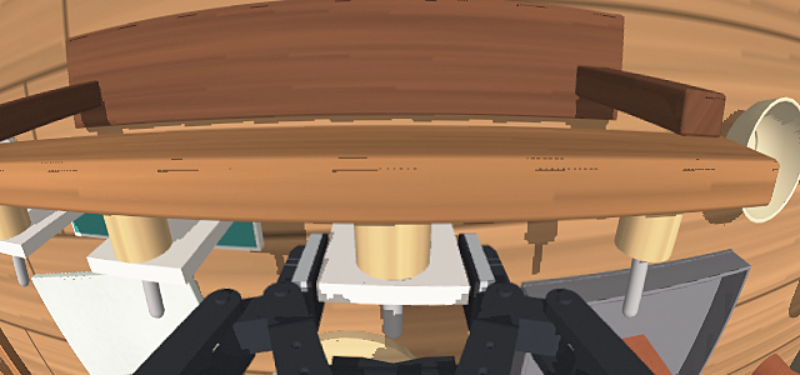

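Peg 3's tile is on the pin with its back near the shoulder. The tiles on pegs 2 and 1 hang upright. I'll release.

Call:
{"fn": "arm_command", "kwargs": {"steps": [[[0, 0, 0], [0.001, 0, 0.002], -0.2], [[0, 0, 0], [0.001, 0, 0.002], 0], [[0, 0, 0], [0.001, 0, 0.002], 0.6], [[0, 0, 0], [0.001, 0, 0.002], 0.6], [[0, 0, 0], [0.001, 0, -0.02], 0.6]]}}

```text
clock: 27.68
position: [0.6511, -0.0431, 0.1644]
tool_rot: [-3.139, 0.109, 0.006]
contact_force: [-0.2, -0.2, 0.2]
width: 0.8
grip_force: 0.0
```

Call:
{"fn": "arm_command", "kwargs": {"steps": [[[0, 0, 0], [0, 0, -0.03], 0.65], [[0, 0, 0], [-0.03, 0, -0.06], 0.65], [[0, 0, 0], [-0.06, -0.05, -0.06], 0.65], [[0, 0, 0], [-0.09, -0.1, -0.06], 0.65], [[0, 0, 0], [-0.12, -0.15, -0.06], 0.65]]}}

```text
clock: 28.3
position: [0.5417, 0.116, 0.227]
tool_rot: [-3.139, 0.11, -0.002]
contact_force: [-0.0, 0.8, -0.1]
width: 0.824
grip_force: 0.0
```

```bash
python3 -c "
from h import *
go(.3877,.328,.22,22)"
```

```text
t 28.3 pos [0.5417 0.116  0.227 ] F [-0.   0.8 -0.1] w 0.824 g 0.0 turn [-1.0e-02 -8.0e-02 -2.6e+01] shift [-0.1685 -0.2007  0.0068]
```

Call:
{"fn": "arm_command", "kwargs": {"steps": [[[0, 0, -7], [-0.035, -0.042, 0], 0.65], [[0, 0, -14], [-0.075, -0.088, 0], 0.65], [[0, 0, -21], [-0.112, -0.134, 0], 0.65], [[0, 0, -26], [-0.148, -0.177, 0], 0.65], [[0, 0, -26], [-0.1685, -0.2007, 0.007], 0.65]]}}

```text
clock: 28.92
position: [0.3869, 0.3287, 0.2206]
tool_rot: [-3.081, -0.605, -0.004]
contact_force: [0.7, 0.4, -0.4]
width: 0.824
grip_force: 0.0
```

```bash
python3 -c "
from h import *
go(.3877,.328,.092,22)"
```

```text
t 28.93 pos [0.3869 0.3287 0.2206] F [ 0.7  0.4 -0.4] w 0.824 g 0.0 turn [-0.06 -0.15  0.23] shift [0.0002 0.0011 0.1286]
```

Call:
{"fn": "arm_command", "kwargs": {"steps": [[[0, 0, 0], [0, 0.001, 0.05], 0.65], [[0, 0, 0], [0, 0.001, 0.09], 0.65], [[0, 0, 0], [0, 0.001, 0.12], 0.65], [[0, 0, 0], [0, 0.001, 0.128], 0.65], [[0, 0, 0], [0, 0.001, 0.128], 0.65]]}}

```text
clock: 29.55
position: [0.3889, 0.3258, 0.0921]
tool_rot: [-3.084, -0.6, -0.001]
contact_force: [-0.0, -0.0, 0.6]
width: 0.831
grip_force: 0.0
```

Call:
{"fn": "arm_command", "kwargs": {"steps": [[[0, 0, 0], [0, 0, 0], -0.2], [[0, 0, 0], [0, 0, 0], -0.2], [[0, 0, 0], [0, 0, 0], -0.2], [[0, 0, 0], [0, 0, 0], -0.2]]}}

```text
clock: 30.05
position: [0.3897, 0.3265, 0.0937]
tool_rot: [-3.082, -0.6, -0.006]
contact_force: [-0.3, 1.3, 6.2]
width: 0.618
grip_force: 42.5
```

Call:
{"fn": "arm_command", "kwargs": {"steps": [[[0, 0, 0], [0, 0, -0.02], -0.2], [[0, 0, 0], [0, 0, -0.06], -0.2], [[0, 0, 0], [0, 0, -0.1], -0.2], [[0, 0, 0], [0, 0, -0.13], -0.2], [[0, 0, 0], [0, 0, -0.13], -0.2]]}}

```text
clock: 30.68
position: [0.3896, 0.3262, 0.2255]
tool_rot: [-3.081, -0.6, -0.009]
contact_force: [0.4, -0.0, -1.8]
width: 0.623
grip_force: 42.3
```

```bash
python3 -c "
from h import *
go(*peg(4,.085,.06))"
```

```text
t 30.68 pos [0.3896 0.3262 0.2255] F [ 0.4 -0.  -1.8] w 0.623 g 42.3 turn [-0.15 -0.32 26.06] shift [0.007  0.5151 0.0024]
```

Call:
{"fn": "arm_command", "kwargs": {"steps": [[[0, 0, 7], [0.001, 0.05, 0], -0.2], [[0, 0, 14], [0.002, 0.11, 0], -0.2], [[0, 0, 21], [0.003, 0.17, 0], -0.2], [[0, 0, 26], [0.004, 0.23, 0], -0.2], [[0, 0, 26], [0.004, 0.285, 0], -0.2]]}}

```text
clock: 31.3
position: [0.4993, 0.0609, 0.22]
tool_rot: [3.139, -0.111, -0.003]
contact_force: [0.3, 0.5, -0.9]
width: 0.624
grip_force: 42.4
```

```bash
python3 -c "
from h import *
go(*peg(4,.085,.05));go(*peg(4,.085,-.001,.005))"
```

```text
t 31.3 pos [0.4993 0.0609 0.22  ] F [ 0.3  0.5 -0.9] w 0.624 g 42.4 turn [ 0.02  0.12 -0.01] shift [0.1046 0.2026 0.0074]
t 31.3 pos [0.4993 0.0609 0.22  ] F [ 0.3  0.5 -0.9] w 0.624 g 42.4 turn [ 0.02  0.12 -0.01] shift [0.1047 0.2026 0.0603]
```

Call:
{"fn": "arm_command", "kwargs": {"steps": [[[0, 0, 0], [0.018, 0.045, 0], -0.2], [[0, 0, 0], [0.04, 0.1, 0], -0.2], [[0, 0, 0], [0.07, 0.15, 0], -0.2], [[0, 0, 0], [0.095, 0.19, 0], -0.2], [[0, 0, 0], [0.1045, 0.2025, 0.02], -0.2]]}}

```text
clock: 31.92
position: [0.5903, -0.1489, 0.2008]
tool_rot: [3.139, -0.113, 0.0]
contact_force: [0.3, 0.6, -1.5]
width: 0.623
grip_force: 42.5
```

Call:
{"fn": "arm_command", "kwargs": {"steps": [[[0, 0, 0], [0, 0, 0.02], -0.2], [[0, 0, 0], [0, 0, 0.034], -0.2], [[0, 0, 0], [0, 0, 0.04], -0.2], [[0, 0, 0], [0, 0, 0.04], -0.2]]}}

```text
clock: 32.42
position: [0.5894, -0.1452, 0.1614]
tool_rot: [-3.14, 0.107, 0.0]
contact_force: [-0.0, -0.5, -0.7]
width: 0.624
grip_force: 42.5
```

```bash
python3 - <<'E'
from h import *
from plant import r
c=r.camera("wrist")
for z in(.085,.031):go(*peg(4,z,-.001,.005))
col=c["color"][245:310,310:320].mean(1).astype(int)
print([(245+i,x[2]) for i,x in enumerate(col.tolist()) if i%2==0])
print(held(c,315,267,.004),held(c,315,267,.002))
E
```

```text
t 32.48 pos [ 0.5897 -0.1455  0.1622] F [-0.2  0.2 -1.5] w 0.623 g 42.5 turn [ 0.01 -0.06  0.13] shift [-0.0002  0.0031  0.0026]
t 32.48 pos [ 0.5897 -0.1455  0.1622] F [-0.2  0.2 -1.5] w 0.623 g 42.5 turn [ 0.01 -0.06  0.13] shift [0.0538 0.0033 0.0122]
[(245, 173), (247, 173), (249, 173), (251, 173), (253, 173), (255, 168), (257, 228), (259, 231), (261, 231), (263, 231), (265, 231), (267, 242), (269, 92), (271, 54), (273, 55), (275, 55), (277, 75), (279, 182), (281, 173), (283, 173), (285, 173), (287, 168), (289, 233), (291, 232), (293, 232), (295, 232), (297, 232), (299, 232), (301, 243), (303, 72), (305, 55), (307, 57), (309, 58)]
[ 0.004      -0.00056785  0.00328638] [ 0.002      -0.00055425  0.00648707]
```

Call:
{"fn": "arm_command", "kwargs": {"steps": [[[0, 0, 0], [0, 0.003, 0.002], -0.2], [[0, 0, 0], [0.013, 0.003, 0.0045], -0.2], [[0, 0, 0], [0.027, 0.003, 0.0065], -0.2], [[0, 0, 0], [0.041, 0.003, 0.009], -0.2], [[0, 0, 0], [0.053, 0.003, 0.0115], -0.2]]}}

```text
clock: 33.1
position: [0.6434, -0.153, 0.1497]
tool_rot: [-3.14, 0.109, -0.0]
contact_force: [0.5, 0.3, -1.1]
width: 0.627
grip_force: 42.5
```

Call:
{"fn": "arm_command", "kwargs": {"steps": [[[0, 0, 0], [0.001, 0, 0.003], -0.2], [[0, 0, 0], [0.002, 0, 0.005], -0.2], [[0, 0, 0], [0.002, 0, 0.005], -0.2]]}}

```text
clock: 33.48
position: [0.6441, -0.153, 0.1451]
tool_rot: [3.14, -0.109, 0.0]
contact_force: [0.8, -0.7, -1.1]
width: 0.623
grip_force: 42.6
```

```bash
python3 -c "
from h import *
go(*peg(4,.029,-.006,.0055))"
```

```text
t 33.48 pos [ 0.6441 -0.153   0.1451] F [ 0.8 -0.7 -1.1] w 0.623 g 42.6 turn [ 0.   -0.01  0.06] shift [ 0.001  -0.0005 -0.0001]
```

Call:
{"fn": "arm_command", "kwargs": {"steps": [[[0, 0, 0], [0.0015, 0, 0.001], -0.2], [[0, 0, 0], [0.0015, 0, 0.002], -0.2], [[0, 0, 0], [0.0015, 0, 0.002], -0.2]]}}

```text
clock: 33.85
position: [0.6457, -0.1532, 0.1443]
tool_rot: [3.139, -0.109, 0.001]
contact_force: [-4.2, 0.3, 6.1]
width: 0.627
grip_force: 43.1
```

Both contacts are there: the shoulder and the pin. I'll release, retreat and check.

Call:
{"fn": "arm_command", "kwargs": {"steps": [[[0, 0, 0], [0, 0, 0], 0], [[0, 0, 0], [-0.001, 0, 0], 0.4], [[0, 0, 0], [-0.001, 0, 0], 0.6], [[0, 0, 0], [-0.001, 0, 0], 0.6], [[0, 0, 0], [-0.001, 0, -0.03], 0.6]]}}

```text
clock: 34.48
position: [0.6435, -0.1527, 0.1694]
tool_rot: [-3.138, 0.109, 0.01]
contact_force: [0.1, -0.1, -0.2]
width: 0.797
grip_force: 0.0
```

Call:
{"fn": "arm_command", "kwargs": {"steps": [[[0, 0, 0], [0, 0, -0.03], 0.65], [[0, 0, 0], [0, 0, -0.08], 0.65], [[0, 0, 0], [-0.05, 0.05, -0.1], 0.65], [[0, 0, 0], [-0.1, 0.1, -0.1], 0.65], [[0, 0, 0], [-0.15, 0.15, -0.1], 0.65]]}}

```text
clock: 35.1
position: [0.504, -0.2756, 0.2732]
tool_rot: [3.139, -0.107, 0.002]
contact_force: [1.0, -0.6, 0.7]
width: 0.825
grip_force: 0.0
```

Call:
{"fn": "arm_command", "kwargs": {"steps": [[[0, 0, 0], [-0.04, 0.04, 0], 0.65], [[0, 0, 0], [-0.08, 0.08, 0], 0.65], [[0, 0, 0], [-0.08, 0.08, 0], 0.65], [[0, 0, 0], [-0.08, 0.08, 0], 0.65]]}}

```text
clock: 35.6
position: [0.4201, -0.3488, 0.2728]
tool_rot: [-3.139, 0.109, -0.001]
contact_force: [0.6, 0.4, -0.4]
width: 0.824
grip_force: 0.0
```

```bash
python3 - <<'E'
from h import *
from plant import r
c=r.camera("top");s=r.camera("scene");pickle.dump((c,s),open("end.pkl","wb"))
a=cv2.resize(c["color"][115:305,165:485],(640,380),interpolation=cv2.INTER_CUBIC)
b=cv2.resize(s["color"][150:320,190:480],(0,0),fx=1.28,fy=1.28,interpolation=cv2.INTER_CUBIC)
o=np.zeros((600,640,3),np.uint8);o[:380]=a;o[380:380+b.shape[0],:b.shape[1]]=b[:220]
cv2.imwrite("pics/end.png",o[:,:,::-1])
print(r.read_state()["position"],r.read_state()["clock"])
E
```

```text
[ 0.42078385 -0.34806062  0.2726182 ] 35.7
```

View pics/end.png

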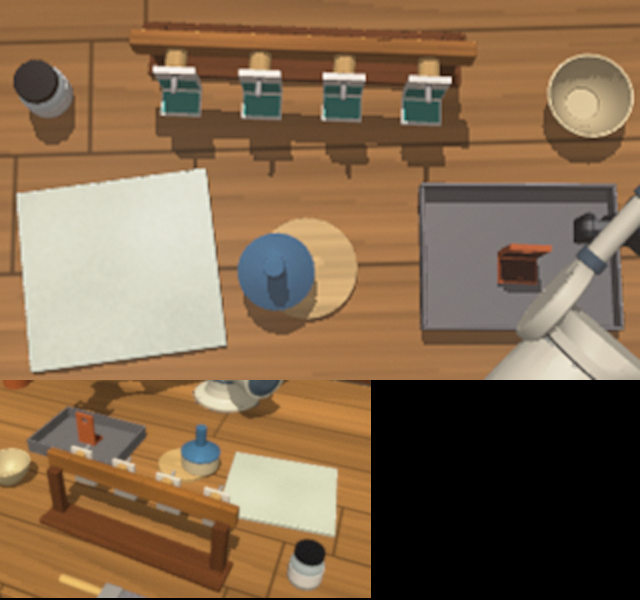

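All four new tiles hang on their pegs with feet forward, and the old tile is in the tray. The pot has been knocked about 40 mm to +y on the bat, with its knob at about (276,265) in the top half of the picture. I'll put it back in the middle.

```bash
python3 - <<'E'
from h import *
c,_=pickle.load(open("end.pkl","rb"))
P=lambda x,y,z:p2w(c,165+x/2,115+y/2,z).round(4)
print("knob",P(276,264,.132),"lid",P(238,272,.059),P(315,272,.059),"bat right edge",P(357,270,.012),"bat",(.416,.0117))
k=P(276,264,.132);go(k[0],k[1],.22)
E
```

```text
knob [0.4121 0.0506 0.132 ] lid [0.4098 0.1045 0.059 ] [0.407  0.0013 0.059 ] bat right edge [ 0.4122 -0.057   0.012 ] bat (0.416, 0.0117)
t 35.7 pos [ 0.4208 -0.3481  0.2726] F [ 0.1 -0.2  0.2] w 0.822 g 0.0 turn [-0.03 -0.01  0.16] shift [-0.0356 -0.3971  0.0528]
```

Call:
{"fn": "arm_command", "kwargs": {"steps": [[[0, 0, 0], [-0.006, -0.06, 0], 0.65], [[0, 0, 0], [-0.012, -0.12, 0], 0.5], [[0, 0, 0], [-0.018, -0.18, 0.01], 0.3], [[0, 0, 0], [-0.024, -0.24, 0.02], 0.3], [[0, 0, 0], [-0.028, -0.3, 0.03], 0.3]]}}

```text
clock: 36.33
position: [0.4126, -0.0447, 0.2426]
tool_rot: [-3.14, 0.105, -0.001]
contact_force: [1.2, 0.5, 1.3]
width: 0.65
grip_force: 0.0
```

Call:
{"fn": "arm_command", "kwargs": {"steps": [[[0, 0, 0], [-0.004, -0.05, 0], 0.3], [[0, 0, 0], [-0.0045, -0.097, 0], 0.3], [[0, 0, 0], [-0.0045, -0.097, 0], 0.3], [[0, 0, 0], [-0.0045, -0.097, 0], 0.3]]}}

```text
clock: 36.83
position: [0.4149, 0.05, 0.2427]
tool_rot: [3.139, -0.105, -0.0]
contact_force: [-0.6, -0.9, -0.3]
width: 0.651
grip_force: 0.0
```

```bash
python3 - <<'E'
from h import *
from plant import r
s=r.read_state();c=r.camera("wrist");go(.415,.051,.121)
g=c["color"].astype(int)
m=((g[:,:,2]-g[:,:,0]>40)).astype(np.uint8)
n,l,st,ce=cv2.connectedComponentsWithStats(m)
k=1+np.argmax(st[1:,4]);x,y,w,h,a=st[k];print("lid blob",st[k],ce[k])
# knob top: brightest disc
e=cv2.HoughCircles(cv2.cvtColor(c["color"],cv2.COLOR_RGB2GRAY)[y:y+h,x:x+w],cv2.HOUGH_GRADIENT,1,10,param1=60,param2=10,minRadius=10,maxRadius=24)
if e is not None:
    for q in e[0][:6]:print(q.round(1),wp2w(s,c,x+q[0],y+q[1],.132).round(4))
E
```

```text
t 36.88 pos [0.4149 0.0493 0.2428] F [-0.4  0.4  0.2] w 0.649 g 0.0 turn [0.02 0.   0.1 ] shift [-0.     -0.0017  0.1218]
lid blob [ 262  128   99   96 7136] [310.71734865 174.92600897]
[48.5 73.5 16.2] [0.4137 0.0539 0.132 ]
[49.5 56.5 13.8] [0.4279 0.0521 0.132 ]
[83.5 70.5 17.2] [0.4143 0.0256 0.132 ]
```

Call:
{"fn": "arm_command", "kwargs": {"steps": [[[0, 0, 0], [0, -0.003, 0.045], 0.3], [[0, 0, 0], [0, -0.003, 0.08], 0.3], [[0, 0, 0], [0, -0.003, 0.105], 0.3], [[0, 0, 0], [0, -0.003, 0.12], 0.3], [[0, 0, 0], [0, -0.003, 0.12], 0.3]]}}

```text
clock: 37.5
position: [0.4147, 0.0517, 0.122]
tool_rot: [3.139, -0.111, -0.003]
contact_force: [-0.2, 0.0, 0.6]
width: 0.65
grip_force: 0.0
```

Call:
{"fn": "arm_command", "kwargs": {"steps": [[[0, 0, 0], [0, 0, 0], 0], [[0, 0, 0], [0, 0, 0], -0.3], [[0, 0, 0], [0, 0, 0], -1], [[0, 0, 0], [0, 0, 0], -1], [[0, 0, 0], [0, 0, 0], -1]], "newtons": 50}}

```text
clock: 38.12
position: [0.4157, 0.0528, 0.1242]
tool_rot: [-3.139, 0.108, -0.004]
contact_force: [0.2, 1.8, 5.7]
width: 0.31
grip_force: 49.4
```

```bash
python3 -c "
from h import *
go(.416,.0117,.121)"
```

```text
t 38.12 pos [0.4157 0.0528 0.1242] F [0.2 1.8 5.7] w 0.31 g 49.4 turn [-0.04 -0.15  0.09] shift [0.0031 0.041  0.0032]
```

Call:
{"fn": "arm_command", "kwargs": {"steps": [[[0, 0, 0], [0, 0, -0.008], -1], [[0, 0, 0], [0, 0.008, -0.012], -1], [[0, 0, 0], [0.001, 0.02, -0.012], -1], [[0, 0, 0], [0.002, 0.032, -0.012], -1], [[0, 0, 0], [0.002, 0.041, -0.012], -1]]}}

```text
clock: 38.75
position: [0.414, 0.0102, 0.1344]
tool_rot: [3.139, -0.11, -0.001]
contact_force: [-0.1, -0.7, -4.0]
width: 0.309
grip_force: 49.6
```

Call:
{"fn": "arm_command", "kwargs": {"steps": [[[0, 0, 0], [0, 0, 0], -1], [[0, 0, 0], [0, 0, 0.006], -1], [[0, 0, 0], [0, 0, 0.01], -1], [[0, 0, 0], [0, 0, 0.0115], -1], [[0, 0, 0], [0, 0, 0.0115], -1]]}}

```text
clock: 39.38
position: [0.4143, 0.0117, 0.1243]
tool_rot: [-3.14, 0.108, -0.001]
contact_force: [-4.0, 0.2, 5.3]
width: 0.307
grip_force: 50.5
```

Contact at 5 N, so the pot is standing on the bat. I'll release, retreat and check the pot and tiles numerically.

Call:
{"fn": "arm_command", "kwargs": {"steps": [[[0, 0, 0], [0, 0, 0], -0.2], [[0, 0, 0], [0, 0, 0], 0.3], [[0, 0, 0], [0, 0, 0], 0.3], [[0, 0, 0], [0, 0, -0.04], 0.3], [[0, 0, 0], [0, 0, -0.1], 0.3]]}}

```text
clock: 40.0
position: [0.4133, 0.0114, 0.2223]
tool_rot: [-3.14, 0.109, 0.007]
contact_force: [2.1, 0.4, -0.0]
width: 0.651
grip_force: 0.0
```

Call:
{"fn": "arm_command", "kwargs": {"steps": [[[0, 0, 0], [0, 0.05, -0.03], 0.3], [[0, 0, 0], [0, 0.1, -0.04], 0.3], [[0, 0, 0], [0, 0.16, -0.04], 0.3], [[0, 0, 0], [0, 0.22, -0.04], 0.3], [[0, 0, 0], [0, 0.28, -0.04], 0.3]]}}

```text
clock: 40.62
position: [0.3945, -0.27, 0.2634]
tool_rot: [3.139, -0.109, 0.001]
contact_force: [0.8, 0.9, 0.6]
width: 0.65
grip_force: 0.0
```

Call:
{"fn": "arm_command", "kwargs": {"steps": [[[0, 0, 0], [0, 0.04, 0], 0.3], [[0, 0, 0], [0, 0.08, 0], 0.3], [[0, 0, 0], [0, 0.08, 0], 0.3], [[0, 0, 0], [0, 0.08, 0], 0.3], [[0, 0, 0], [0, 0.08, 0], 0.3]]}}

```text
clock: 41.25
position: [0.3897, -0.3468, 0.2636]
tool_rot: [3.14, -0.106, 0.001]
contact_force: [0.3, -0.4, 0.5]
width: 0.653
grip_force: 0.0
```

```bash
python3 - <<'E'
from h import *
from plant import r
c=r.camera("top");c0,_=pickle.load(open("end.pkl","rb"))
g=c["color"].astype(int);m=((g[:,:,2]-g[:,:,0]>30)).astype(np.uint8);m[:,:250]=0;m[:180]=0;m[:,380:]=0
n,l,st,ce=cv2.connectedComponentsWithStats(m);k=1+np.argmax(st[1:,4]);x,y,w,h,a=st[k]
print(st[k],p2w(c,x,y+h/2,.059).round(3),p2w(c,x+w,y+h/2,.059).round(3),p2w(c,*ce[k],.07).round(3))
d=np.abs(g-c0["color"].astype(int)).max(2)
print("rail region change",(d[125:185,225:405]>25).sum(),"tray old tile region",(d[232:260,405:445]>25).sum(),d[115:305,165:250].max())
s=r.read_state();print(s["position"],s["contact_force"].round(1),s["clock"])
E
```

```text
[300 232  37  38 983] [0.409 0.062 0.059] [ 0.406 -0.038  0.059] [0.411 0.014 0.07 ]
rail region change 0 tray old tile region 1 5
[ 0.38971948 -0.34678393  0.26366019] [-0.3 -0.5 -0.8] 41.3
```

The pot is centred on the bat at about (0.412, 0.012), and nothing else changed.

```bash
python3 -c "
from plant import r
print(r.sign_off())"
```

```text
the job is handed in; nothing more can be done
None
```

Job handed in at about 41 s: the pot is centred on the bat (re-centred after it was knocked aside mid-run), the one old tile is in the reject tray, and all four new tiles hang on their pegs; the sign-off returned no verdict.

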